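# Gauge check of a print table's lift

## Task

Check the print table with the orange-handled gauge rod: lift it from its cradle, press its red tip down onto the yellow sprung test point and then onto the blue one, then slide the rod into the slanted brass guide tube until its collar stops against the tube's mouth. Pull it right out again and present it for reading: the rod level, its red tip a few centimetres (about 5) above the middle of the white reading plate, touching nothing but your gripper. Finish still holding it there, do not put it down, and leave the ink jar, tape roll and spatula where they are.

Things in the scene. Friction and masses are not known exactly. Their poses are not given: they have to be found in the camera images.
- gauge_grip (a point): Centre of the gauge's handle, the place to grip: orange plastic bar 90 long (x, along the rod to the tip), 16 wide (y, pinch across this), 26 tall (z, up as it lies). In front of it a dark steel collar (36 diameter, x = 45 to 55 mm), then a steel rod of 10 diameter, all one rigid piece of 0.11 to 0.17 kg, balanced some 30 mm ahead of this point. Starts lying level, 55 above the table
- gauge_collar (a point): Centre of the front (tip-side) face of the gauge's collar, on the rod axis, 55 mm ahead of gauge_grip; this face stops against the tube's mouth
- gauge_tip (a point): The end of the gauge's red rounded tip (radius 5), on the rod axis, 146 mm ahead of gauge_grip and 91 mm ahead of the collar face
- cradle: Fixed cradle the gauge starts in: aluminium base plate 190 x 60 x 8 with two black notched posts, each 13 wide along the rod, 38 mm behind and 105 mm ahead of the handle's centre, highest point 59 above the table; the middle of the handle is free on both sides; lift straight up. Origin on the table under the handle's centre; x axis along the rod to the tip
- tube: Fixed brass guide tube slanting 35 degrees up out of the green and grey lift housing. Origin: centre of its lower, closed end; z runs up the tube and out of the mouth. Length 100, bore 15 diameter, flaring over the last 15 mm to 26; rim 34 outside. The rod goes in along -z; the collar meets the rigid rim with 91 mm of rod inside, the tip still clear of the bottom
- tube_mouth (a point): Centre of the guide tube's mouth, in the plane of the rim, 100 mm up the tube's z axis, 122 above the table
- housing: Fixed lift housing that carries the tube: base plate 150 x 110 x 12, two green cheeks up to 97 high beside the lower part of the tube. Origin at the centre of its underside on the table; the tube's mouth stands 47 ahead of it along its x axis, which is the heading the mouth faces (away from the robot, within about 0.3 rad)
- board: Fixed grey print board 140 x 160 x 18 thick on the table that carries both test points, 45 mm to either side of its centre (either colour on either side) and shifted up to 30 mm along its x; origin at the centre of its underside
- yellow_point_top (a point): Centre of the flat top of the yellow round sprung test point (28 diameter, moves straight down on its spring), 40 above the table when up; round dark base of 44 diameter, whose top lies 10 lower
- blue_point_top (a point): The same for the blue test point
- yellow_point (a joint): Travel of the yellow test point: 0 up, 0.006 m fully down (about 3 N); it counts as pressed beyond 0.003 m and springs back
- blue_point (a joint): The same for the blue test point
- reading_plate: Fixed white square reading plate 80 x 80 with a red cross, on a post; origin under its centre on the table
- plate_top (a point): Middle of the reading plate's top face (where the red lines cross), 90 above the table
- jar_mid (a point): Bystander: ink jar with blue label, 66 diameter, 70 tall; point half-way up
- tape_mid (a point): Bystander: roll of blue tape lying flat, 96 diameter, 25 high; its centre
- ink_spatula_grip (a point): Bystander: ink spatula lying flat beyond the cradle; centre of its wooden handle
There are look-alikes about, which are no part of the job. There is more than one size of the part that bears gauge_grip; the job needs the middle-sized.

How it is judged:
On the way, in this order (a step that is already met when the one before it is completed fails the run):
1. the gauge's tip presses the yellow test point down (value of joint yellow_point above 0.003 m and distance between gauge_tip and yellow_point_top below 0.016 m and contact force between gauge and yellow_point above 0.2 N), for 0.1 s.
2. the gauge's tip presses the blue test point down (value of joint blue_point above 0.003 m and distance between gauge_tip and blue_point_top below 0.016 m and contact force between gauge and blue_point above 0.2 N), for 0.1 s.
3. the rod is in the guide tube, collar stopped against the mouth (distance between gauge_collar and tube_mouth below 0.006 m and z of gauge_collar in the frame of tube below 0.103 m and angle between the x axis of gauge_grip and the z axis of tube, either way round below 0.1 rad and contact force between gauge and tube above 0.3 N), for 0.2 s.
4. the rod is pulled right out of the tube (z of gauge_tip in the frame of tube above 0.12 m).
At the end, for the whole second after the job is handed in: The gauge is still held in the fingers and still, its rod level within 7 degrees, its tip within 25 mm sideways of the reading plate's middle and 20 to 90 mm above the plate, touching neither plate, cradle, board, housing nor tube (angle between gauge_grip's own x axis and vertical between 1.45 and 1.69 rad and horizontal distance between gauge_tip and plate_top below 0.025 m and height (world z) of gauge_tip between 0.11 and 0.18 m and linear speed of gauge below 0.02 m/s and contact force between gauge and the fingers above 2 N and contact force between gauge and housing below 0.1 N and contact force between gauge and reading_plate below 0.1 N and contact force between gauge and cradle below 0.1 N and contact force between gauge and board below 0.1 N and contact force between gauge and tube below 0.1 N); the arm keeps its last pose, push and grip.
It fails at once if a bystander (ink jar, tape roll or spatula) is moved more than 30 mm (distance of any of jar_mid, tape_mid, ink_spatula_grip from where it was at the start of the episode above 0.03 m).
It also fails if it takes over 64 s, if anything falls off the work surface, if the arm or the gripper's body presses on something with over 40 N, if the wrist force passes 120 N, or if a joint passes its speed limit or range.

## Robot

A 7-joint arm with a two-finger parallel gripper is mounted at the origin on the work surface. World frame = base frame: x ahead of the robot, y to its left, z up, the work surface at z = 0. Lengths are in m, angles in rad, forces in N, time in s.
With the tool pointing down it reaches from about 0.425 to 0.95 m from the base axis. Payload 4.7 kg.
Tool frame: the origin (TCP) lies midway between the tips of the shut fingers; the grasp point (between the pads) lies 19 mm behind it; y points along the fingers, x is the direction in which the jaws open and shut, and the axes are right-handed (so a half turn about y gives the same grasp; the last joint's range is limited). The gripper opens to 85 mm and grips with 20 to 120 N. Pads are 22 mm wide; open, the fingers measure 114 mm over their backs; the gripper's body (76 mm by 85 mm) begins 54 mm behind the grasp point. The pads swing forward as they close: fully open they stand 13 mm farther back than shut.
Start: joints at [1.221, 0.469, -0.049, 1.532, 0.024, 1.141, -0.082], TCP at [0.213, -0.641, 0.231] pointing down, gripper open.
Joint ranges: [-2.59, 2.59], [-0.33, 1.99], [-1.39, 1.29], [0.1, 2.45], [-1.04, 4.18], [0.21, 1.99], [-2.66, 2.66]. Speed limits (rad/s): [2.57, 2.57, 3.14, 3.14, 3.14, 3.14, 3.14].

## Interface

Orientations are given as a unit quaternion [x, y, z, w].
In Python, from workcell import ctrl gives the robot as it stands. The module is installed in compiled form; this text tells all that it offers.
- The arm moves only by the shell command python3 -m handwheel 'ROWS' [OPENING] [FORCE]. ROWS is JSON, a list that holds one entry, the list of rows, each a list of 6 numbers: the shift along the world's x, y, z in m, then the turn, a rotation vector about the world's x, y, z in degrees. In form: [[[tx, ty, tz, rx, ry, rz], ...]]. A call has 1 to 5 rows; each row shifts and turns the commanded pose from where the row before left it; what a row does not reach is not made up. A row lasts 1/10 s, in which the tool goes at most 50 mm and 8.59 degrees, less where a joint would pass 70% of its speed; a pose out of reach is approached as far as the arm can. A call with a gripper value outside its range is refused whole. OPENING is the finger opening in m, from 0 to 0.0854, set as the call begins (- or left out, the last holds). The fingers move at their own pace and stop on an object; FORCE is the grip in N (left out, the last holds). Time passes only in rows, so rows that do not move let the fingers close. It gives the time, the measured TCP pose, the force and the opening at its end, in the units of the state.
- ctrl.get_obs(): the state, without advancing time (a new reading comes with each control period).
- ctrl.get_image(name): name is "scene" or "side" or "wrist"; returns the picture (384x512x3 uint8, red, green, blue); there is no depth.
- ctrl.camera_model(name): a dict with "K" (3x3 intrinsics, pixels), "position" and "orientation" of the camera in the world; the wrist camera has in their place "hand_eye" (4x4, takes a point from camera to tool coordinates, whose origin is the TCP and whose axes are the tool frame's). Camera axes: x right, y down, z forward; pixel columns grow to the right and rows downward; lengths in m; the calibration is good to about 2 mm. A picture is of the moment at which its call begins: read the wrist's pose just before it. camera_model takes no time and is no camera call.
- ctrl.hand_in(): hands the job in, once; it reports no verdict.
Trained networks look in the newest picture that a camera, given by its name, has taken for a name from the list of things; names that differ only in an ending like _2 or _b are one class to them, and where a whole thing is asked for, a point or a joint stands for the part that bears it (a point fixed in the world has none). Each returns a list of dicts, best first, with "p" (0 to 1); they miss things now and then, are a little off and sometimes report something else, mostly with a low value. They report only what shows in the picture. A call takes as long as a camera call. They do not tell look-alikes from the thing itself.
- ctrl.boxes_of(camera, target): "rect" ([left, top, width, height] in pixels, round what is visible of it).
- ctrl.place_of(camera, target): "location" ([column, row] in pixels: a listed point, or the origin of a listed thing).
The state is a dict: "clock": time; "q": joint angles; "qd": joint speeds; "effort": joint torques, N m; "position": TCP position; "tool_rot": TCP orientation; "force": force on the tool from outside, world axes, zero at the start; "moment": the same for the moment, N m; "opening": opening from 0.0 (shut) to 1.0 (fully open).
Only numpy, scipy, OpenCV 4.12 (cv2) and the standard library are available. Lean on these libraries where they do the work, as an engineer would, in place of code of your own. Each camera call takes 0.05 s, during which the arm holds its last target.

## Working session

There is one attempt and no reset: what is moved stays moved. The work goes in short steps, Python scripts to look and compute and a shell command to move; the robot and the scene stay as the last step left them, time stands still between calls to the robot, and variables do not carry over. Pictures are saved under pics/ and viewed, and the job is handed in when it is done.

```bash
mkdir -p pics
cat > h.py <<'E'
import numpy as np, cv2
from workcell import ctrl
from scipy.spatial.transform import Rotation as R
def save(cam,name,crop=None,scale=1):
    im=ctrl.get_image(cam)[:,:,::-1]
    if crop: x,y,w,h=crop; im=im[y:y+h,x:x+w]
    if scale!=1: im=cv2.resize(im,None,fx=scale,fy=scale,interpolation=cv2.INTER_CUBIC)
    cv2.imwrite('pics/'+name,im)
def cam(name,obs=None):
    m=ctrl.camera_model(name); K=np.array(m['K'])
    if 'hand_eye' in m:
        o=obs or ctrl.get_obs(); T=np.eye(4); T[:3,:3]=R.from_quat(o['tool_rot']).as_matrix(); T[:3,3]=o['position']
        C=T@np.array(m['hand_eye']); return K,C[:3,:3],C[:3,3]
    q=np.array(m['orientation']); r=R.from_quat(q).as_matrix() if q.size==4 else q
    return K,r,np.array(m['position'])
def ray(c,px):
    K,r,p=c; d=r@np.linalg.inv(K)@np.array([px[0],px[1],1.]); return p,d/np.linalg.norm(d)
def tri(obsv):
    A=np.zeros((3,3));b=np.zeros(3);L=[]
    for c,px in obsv:
        p,d=ray(c,px);M=np.eye(3)-np.outer(d,d);A+=M;b+=M@p;L.append((p,d))
    X=np.linalg.solve(A,b); return X,[float(np.linalg.norm(np.cross(X-p,d))) for p,d in L]
def atz(c,px,z):
    p,d=ray(c,px); return p+d*(z-p[2])/d[2]
def proj(c,X):
    K,r,p=c; v=K@(r.T@(np.array(X)-p)); return v[:2]/v[2]
E
python3 - <<'E'
from h import *
o=ctrl.get_obs();print(o)
for c in ['scene','side','wrist']:
    save(c,c+'0.png'); print(c,ctrl.camera_model(c))
E
```

```text
{'clock': 0.0, 'q': array([ 1.22110551,  0.46944382, -0.04860722,  1.53372418,  0.02407674,
        1.14103617, -0.08231327]), 'qd': array([ 6.24329163e-05, -2.51683468e-04, -4.76481527e-05, -1.10234530e-03,
        1.41770999e-03, -1.41368207e-05,  5.15902299e-04]), 'effort': array([ 1.84304790e-04, -5.10300171e+01, -4.69680992e-02, -2.37706375e+01,
        1.06026744e-02,  7.66936457e-03, -1.83901193e-05]), 'position': array([ 0.21266744, -0.63997727,  0.23024706]), 'tool_rot': array([-0.57303571,  0.41431328, -0.41313033,  0.57384485]), 'force': array([-0.30391871, -0.37935669,  0.06126446]), 'moment': array([-0.00998825, -0.00175431, -0.07497817]), 'opening': 1.0037377153097566}
scene {'K': array([[422.52936453,   0.        , 260.1797048 ],
       [  0.        , 422.52936453, 190.70607227],
       [  0.        ,   0.        ,   1.        ]]), 'position': array([ 1.36107052, -0.32272258,  0.99508283]), 'orientation': array([ 0.75695631,  0.54361382, -0.20540352, -0.29884873])}
side {'K': array([[375.72396791,   0.        , 256.75614579],
       [  0.        , 375.72396791, 186.88670735],
       [  0.        ,   0.        ,   1.        ]]), 'position': array([ 0.25454328, -0.58213733,  0.69178032]), 'orientation': array([ 0.87684389, -0.24711141,  0.11474365, -0.39612452])}
wrist {'K': array([[323.89583516,   0.        , 260.46875652],
       [  0.        , 323.89583516, 184.50659115],
       [  0.        ,   0.        ,   1.        ]]), 'hand_eye': array([[ 9.99999498e-01,  6.81134138e-04,  7.35238781e-04,
        -1.64498897e-03],
       [-4.78931818e-04, -3.19659459e-01,  9.47532375e-01,
        -1.41284401e-01],
       [ 8.80422678e-04, -9.47532251e-01, -3.19658972e-01,
         8.23919185e-02],
       [ 0.00000000e+00,  0.00000000e+00,  0.00000000e+00,
         1.00000000e+00]])}
```

View pics/scene0.png

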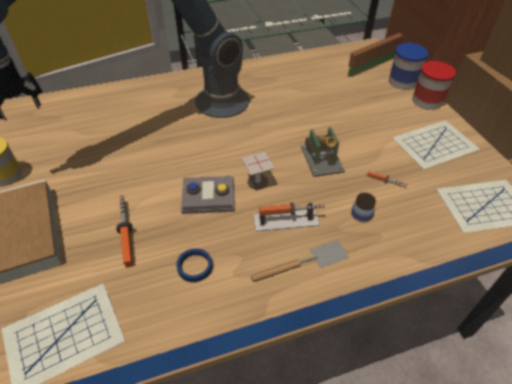

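View pics/side0.png

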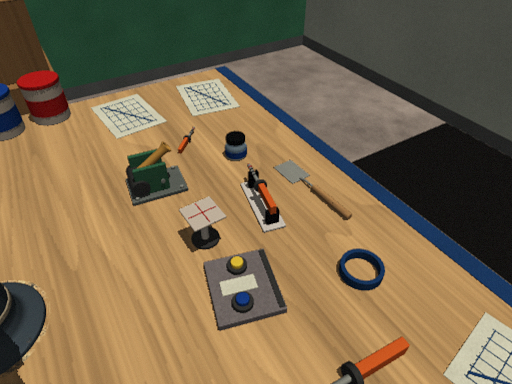

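View pics/wrist0.png

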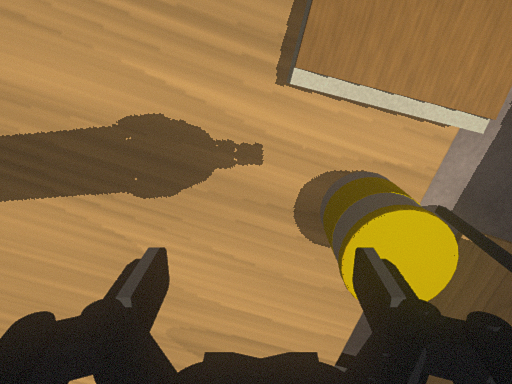

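Run:
```python
from h import *
cs=cam('scene');cd=cam('side')
for n in ['gauge_grip','gauge_collar','gauge_tip','cradle','tube','tube_mouth','housing','board','yellow_point_top','blue_point_top','plate_top','jar_mid','tape_mid','ink_spatula_grip']:
    a=ctrl.place_of('scene',n);b=ctrl.place_of('side',n)
    f=lambda l:[(np.round(x['location']).astype(int).tolist(),round(x['p'],2)) for x in l[:4]]
    print(n,f(a),f(b))
    for i in a[:3]:
        for j in b[:3]:
            X,e=tri([(cs,i['location']),(cd,j['location'])])
            if max(e)<.012: print('   ',X.round(4),np.round(e,4),np.round(i['location']).astype(int))
print(ctrl.get_obs()['clock'])
```

```text
gauge_grip [([124, 247], 0.96), ([276, 209], 0.79), ([376, 174], 0.72), ([320, 135], 0.5)] [([380, 364], 0.81), ([268, 198], 0.71), ([185, 144], 0.5)]
    [ 0.5984 -0.4477  0.0128] [0.0004 0.0004] [124 247]
    [ 0.6377 -0.0154  0.0587] [0.0031 0.0031] [276 209]
    [0.5743 0.3591 0.0218] [0.0032 0.0032] [376 174]
gauge_collar [([126, 226], 0.81), ([294, 210], 0.62), ([393, 180], 0.54), ([209, 197], 0.33)] [([349, 376], 0.76), ([260, 181], 0.66), ([187, 136], 0.5)]
    [ 0.5334 -0.4355  0.0233] [0.0012 0.0012] [126 226]
    [0.6539 0.0381 0.0608] [0.0038 0.0038] [294 210]
    [0.6017 0.4092 0.0111] [0.0002 0.0002] [393 180]
gauge_tip [([407, 183], 0.73), ([325, 209], 0.71), ([120, 192], 0.62), ([272, 218], 0.2)] [([247, 163], 0.87), ([196, 127], 0.53), ([160, 186], 0.15)]
    [0.6409 0.4316 0.0226] [0.0058 0.0058] [407 183]
    [0.6711 0.1321 0.0511] [0.0041 0.0041] [325 209]
cradle [([274, 220], 0.77)] [([268, 213], 0.56), ([243, 298], 0.45)]
    [ 0.6365 -0.0177  0.0084] [0.0042 0.0042] [274 220]
tube [([318, 137], 0.5)] [([139, 171], 0.78)]
    [0.3959 0.2268 0.0756] [0.0006 0.000
[... 435 characters left out ...]
], 0.19)]
blue_point_top [([193, 188], 0.65), ([273, 221], 0.54)] [([242, 296], 0.56), ([156, 189], 0.44)]
    [ 0.4537 -0.2151  0.0344] [0.0028 0.0028] [193 188]
plate_top [([261, 162], 0.84)] [([203, 214], 0.95), ([166, 147], 0.36)]
    [ 0.4665 -0.0043  0.0861] [0.0053 0.0053] [261 162]
jar_mid [([362, 202], 0.71), ([321, 139], 0.56)] [([233, 146], 0.56)]
    [0.6808 0.246  0.0431] [0.0037 0.0037] [362 202]
tape_mid [([320, 139], 0.71), ([194, 266], 0.67)] [([361, 266], 0.85), ([326, 196], 0.29)]
    [ 0.7202 -0.2749  0.0142] [0.0028 0.0028] [194 266]
ink_spatula_grip [([279, 270], 0.95), ([274, 210], 0.66)] [([329, 197], 0.88)]
    [ 0.8043 -0.063   0.0153] [0.0021 0.0021] [279 270]
1.55
```

The candidates for the gauge in the scene picture are:
- a long orange one at (124,247), lying loose
- a middle one in the cradle at (276,209)
- a small one at (376,174), lying loose

The middle-sized one in the cradle is the right one. I'll check it in a close crop and get the tool axes.

Run:
```python
from h import *
save('side','c1.png',(120,120,220,220),2.6)
save('scene','c2.png',(160,110,260,180),3)
o=ctrl.get_obs();M=R.from_quat(o['tool_rot']).as_matrix();print(M.round(3),np.degrees(np.arctan2(M[1,0],M[0,0])),np.degrees(np.arctan2(o['position'][1],o['position'][0])))
```

```text
[[ 0.315  0.     0.949]
 [-0.949 -0.     0.315]
 [ 0.    -1.     0.   ]] -71.6211960983009 -71.61579150731718
```

View pics/c1.png

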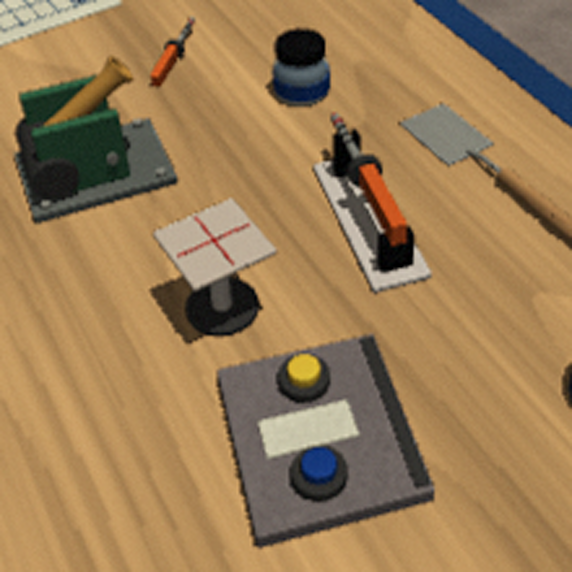

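View pics/c2.png

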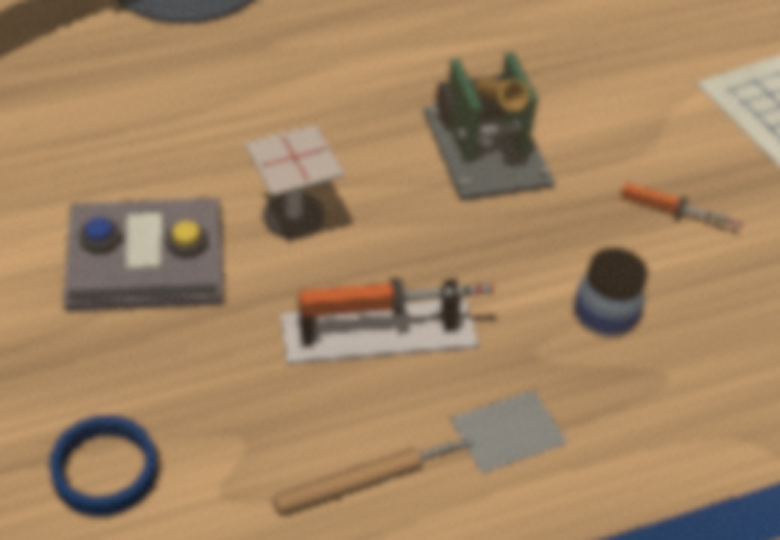

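The crop confirms it. The middle gauge lies in the cradle with its tip toward the jar, and the board, plate, tube and housing all show clearly. Next I move above it, turning the jaws across the rod.

```bash
python3 -m handwheel '[[[0.026,0.038,0.005,0,0,3.6],[0.026,0.038,0.005,0,0,3.6],[0.026,0.038,0.005,0,0,3.6],[0.026,0.038,0.005,0,0,3.6],[0.026,0.038,0.005,0,0,3.6]]]' 0.06 40
python3 -m handwheel '[[[0.026,0.038,0.005,0,0,3.6],[0.026,0.038,0.005,0,0,3.6],[0.026,0.038,0.005,0,0,3.6],[0.026,0.038,0.005,0,0,3.6],[0.026,0.038,0.005,0,0,3.6]]]'
python3 -m handwheel '[[[0.026,0.038,0,0,0,3.6],[0.026,0.038,0,0,0,3.6],[0.026,0.038,0,0,0,3.6],[0.026,0.038,0,0,0,3.6],[0.026,0.038,0,0,0,3.6]]]'
python3 -m handwheel '[[[0.022,0.033,0,0,0,4.6],[0,0,0,0,0,0],[0,0,0,0,0,0]]]'
```

```text
clock: 2.15
position: [0.3438, -0.449, 0.2568]
tool_rot: [0.632, -0.318, 0.318, -0.631]
force: [0.8, -0.3, 1.2]
opening: 0.7
clock: 2.65
position: [0.4737, -0.259, 0.2819]
tool_rot: [0.674, -0.215, 0.216, -0.673]
force: [0.2, -0.1, -0.0]
opening: 0.702
clock: 3.15
position: [0.6038, -0.0692, 0.2816]
tool_rot: [0.699, -0.107, 0.108, -0.699]
force: [0.6, -0.6, 0.2]
opening: 0.702
clock: 3.45
position: [0.625, -0.0367, 0.281]
tool_rot: [-0.703, 0.08, -0.079, 0.703]
force: [0.2, -1.4, -0.4]
opening: 0.697
```

```bash
cat > w.py <<'E'
from h import *
import sys,json,os
# look from wrist; store observations
def look(tag,names,cams=('wrist',)):
    out=json.load(open('obs.json')) if os.path.exists('obs.json') else []
    for c in cams:
        o=ctrl.get_obs(); C=cam(c,o); save(c,f'{c}_{tag}.png')
        for n in names:
            for d in ctrl.place_of(c,n)[:3]:
                if d['p']>.3:
                    print(c,n,np.round(d['location'],1),round(d['p'],2))
                    out.append([tag,c,n,list(map(float,d['location'])),[x.tolist() for x in C]])
    json.dump(out,open('obs.json','w'))
E
python3 - <<'E'
from w import *
look('a',['gauge_grip','gauge_collar','gauge_tip','cradle','plate_top','yellow_point_top','blue_point_top','tube_mouth','tube'])
E
```

```text
wrist gauge_grip [261.7 124.9] 0.97
wrist gauge_grip [135.  146.7] 0.31
wrist gauge_collar [261.4  81. ] 0.8
wrist cradle [265.1 122.2] 0.96
wrist plate_top [107.2 164.7] 0.69
wrist yellow_point_top [172.7 240.4] 0.82
wrist blue_point_top [263.3 123.3] 0.65
```

View pics/wrist_a.png

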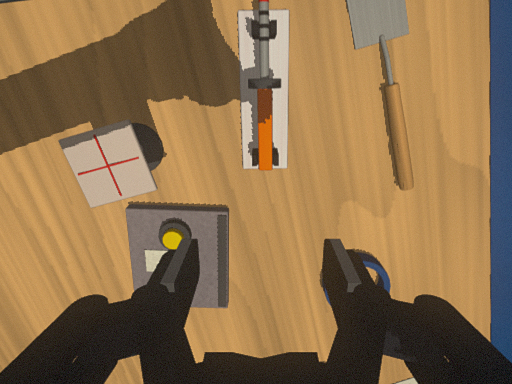

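The wrist view shows the gauge upright at x≈263 px, with its handle at rows 85–168. The plate cross is at (107,165) and yellow is at (173,240).

Run:
```python
from h import *
o=ctrl.get_obs();cw=cam('wrist',o);cs=cam('scene');cd=cam('side')
print(o['position'])
for n,l in dict(grip=[(261.7,124.9),(276,209),(268,198)],collar=[(261.4,81),(294,210),(260,181)],plate=[(107.2,164.7),(261,162),(203,214)],yel=[(172.7,240.4),(222,187.5),(236.7,262.3)]).items():
    print(n,[(x.round(4),np.round(e,4)) for x,e in [tri([(cw,l[0]),(cs,l[1])]),tri([(cw,l[0]),(cd,l[2])]),tri(list(zip((cw,cs,cd),l)))]])
print('blue',tri([(cs,(193,187)),(cd,(242.7,298.1))]))
im=ctrl.get_image('wrist')
hsv=cv2.cvtColor(im,cv2.COLOR_RGB2HSV)
m=((hsv[:,:,0]<11)&(hsv[:,:,1]>170)&(hsv[:,:,2]>50)); m[:, :235]=0; m[:,295:]=0; m[180:]=0; m[:80]=0
for r in range(84,175,5):
    c=np.where(m[r])[0]; print(r,c.min() if len(c) else None,c.max() if len(c) else None, end=' | ')
cv2.imwrite('pics/wc.png',cv2.resize(im[0:185,215:315,::-1],None,fx=3.2,fy=3.2))
```

```text
[ 0.6247544  -0.03802589  0.28149491]
grip [(array([ 0.6321, -0.0093,  0.0538]), array([0.0007, 0.0007])), (array([ 0.6368, -0.0117,  0.0522]), array([0.0052, 0.0052])), (array([ 0.6355, -0.0118,  0.0555]), array([0.0045, 0.0023, 0.0063]))]
collar [(array([0.6439, 0.0396, 0.0452]), array([0.0025, 0.0025])), (array([0.6453, 0.0361, 0.0696]), array([0.0031, 0.0031])), (array([0.6493, 0.0386, 0.0599]), array([0.0067, 0.0056, 0.0047]))]
plate [(array([ 0.4716, -0.0041,  0.0984]), array([0.0032, 0.0032])), (array([ 0.4648, -0.0098,  0.0861]), array([0.0031, 0.0031])), (array([ 0.4657, -0.0058,  0.0872]), array([0.0033, 0.0067, 0.006 ]))]
yel [(array([ 0.4827, -0.1331,  0.0362]), array([0.0012, 0.0012])), (array([ 0.4824, -0.1346,  0.0361]), array([0.001, 0.001])), (array([ 0.4828, -0.1337,  0.0356]), array([0.0014, 0.0014, 0.0013]))]
blue (array([ 0.45135149, -0.21653471,  0.03357749]), [0.0003201138580931448, 0.0003201138580931736])
84 None None | 89 257 267 | 94 259 259 | 99 260 270 | 104 261 265 | 109 270 270 | 114 258 268 | 119 259 271 | 124 271 271 | 129 258 271 | 134 271 271 | 139 271 271 | 144 258 258 | 149 None None | 154 None None | 159 None None | 164 None None | 169 None None | 174 None None |
```

View pics/wc.png

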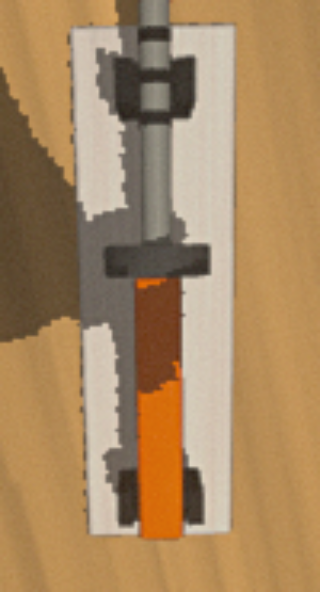

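Run:
```python
from h import *
o=ctrl.get_obs();cw=cam('wrist',o)
P=[atz(cw,(265.3,168.1),.068),atz(cw,(264.4,87),.068),atz(cw,(263.4,10),.06),atz(cw,(264.3,80),.055)]
for p in P: print(p.round(4))
d=P[1]-P[0];print(np.linalg.norm(d),np.degrees(np.arctan2(d[1],d[0])));d=P[2]-P[0];print(np.degrees(np.arctan2(d[1],d[0])),'mid',(P[0]+P[1])/2)
M=R.from_quat(o['tool_rot']).as_matrix();print(np.degrees(np.arctan2(M[1,2],M[0,2])))
```

```text
[ 0.6259 -0.055   0.068 ]
[0.6445 0.0314 0.068 ]
[0.6598 0.1033 0.06  ]
[0.646 0.038 0.055]
0.08832443321780574 77.887744470336
77.9062673142722 mid [ 0.63519036 -0.01181463  0.068     ]
76.95109648151833
```

```bash
python3 -m handwheel '[[[0.010,0.026,-0.02,0,0,1],[0,0,-0.045,0,0,0],[0,0,-0.045,0,0,0],[0,0,-0.03,0,0,0],[0,0,0,0,0,0]]]'
python3 - <<'E'
from w import *
print(ctrl.get_obs()['position'])
look('b',['gauge_grip','gauge_collar'])
E
```

```text
clock: 4.5
position: [0.6315, -0.0122, 0.1365]
tool_rot: [0.704, -0.077, 0.071, -0.703]
force: [-1.0, -0.3, -0.3]
opening: 0.701
[ 0.63152209 -0.01215413  0.13652519]
wrist gauge_collar [268.4 119. ] 0.71
```

View pics/wrist_b.png

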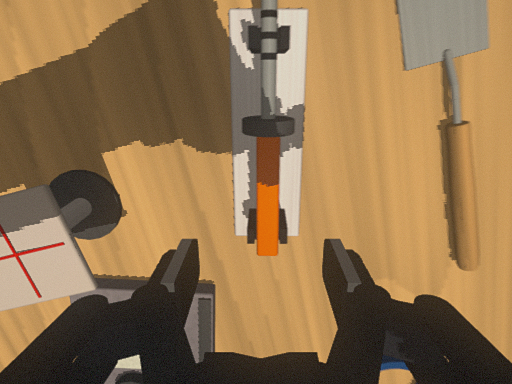

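Run:
```python
from h import *
o=ctrl.get_obs();cw=cam('wrist',o)
P=[atz(cw,(268,255),.068),atz(cw,(267.8,137),.068),atz(cw,(267.5,5),.06)]
d=P[1]-P[0];print(np.linalg.norm(d),np.degrees(np.arctan2(d[1],d[0])));d=P[2]-P[0];print(np.degrees(np.arctan2(d[1],d[0])),'mid',(P[0]+P[1])/2)
M=R.from_quat(o['tool_rot']).as_matrix();print(M.round(3),np.degrees(np.arctan2(M[1,2],M[0,2])),o['position'],o['force'],np.round(o['qd'],4))
```

```text
0.09034875152520636 78.53868536742033
78.488963549773 mid [ 0.64092412 -0.01303375  0.068     ]
[[ 0.978  0.003  0.208]
 [-0.208  0.     0.978]
 [ 0.003 -1.     0.001]] 77.9779710672024 [ 0.63625435 -0.0112501   0.14321949] [-0.20176014 -0.33320002  0.75245689] [ 0.0029 -0.017  -0.0052 -0.0136  0.001  -0.0024 -0.0004]
```

```bash
python3 -m handwheel '[[[0,-0.001,-0.035,0,0,0],[0,0,-0.035,0,0,0],[0,0,-0.025,0,0,0],[0,0,-0.011,0,0,0],[0,0,0,0,0,0]]]'
python3 -m handwheel '[[[0,0,0,0,0,0],[0,0,0,0,0,0]]]'
python3 - <<'E'
from w import *
print(ctrl.get_obs()['position'])
look('c',['gauge_grip'])
E
```

```text
clock: 5.15
position: [0.6354, -0.0126, 0.0358]
tool_rot: [-0.703, 0.074, -0.074, 0.703]
force: [-0.3, -0.6, -0.3]
opening: 0.703
clock: 5.35
position: [0.6365, -0.0124, 0.0376]
tool_rot: [-0.703, 0.073, -0.075, 0.703]
force: [-0.4, 0.3, -0.3]
opening: 0.701
[ 0.63654532 -0.01237358  0.03756789]
wrist gauge_grip [257.1 272.3] 0.85
```

View pics/wrist_c.png

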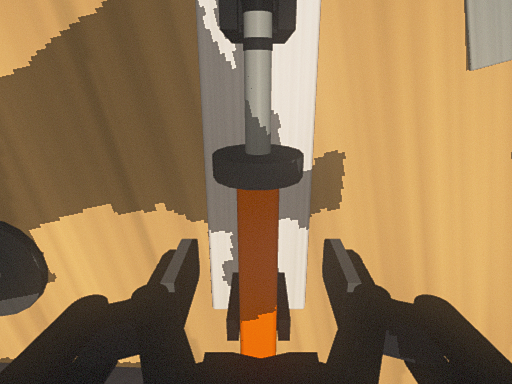

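The handle (column 258) is centred between the fingers (187 and 334), so I close the gripper.

```bash
python3 -m handwheel '[[[0,0,0,0,0,0],[0,0,0,0,0,0],[0,0,0,0,0,0],[0,0,0,0,0,0],[0,0,0,0,0,0]]]' 0.0 110
python3 -m handwheel '[[[0,0,0,0,0,0],[0,0,0,0,0,0]]]'
```

```text
clock: 5.95
position: [0.635, -0.0125, 0.0357]
tool_rot: [0.703, -0.074, 0.074, -0.703]
force: [-0.8, -0.8, 4.3]
opening: 0.174
clock: 6.15
position: [0.635, -0.0125, 0.0357]
tool_rot: [0.703, -0.074, 0.074, -0.703]
force: [-1.2, 1.0, 5.9]
opening: 0.172
```

```bash
python3 -m handwheel '[[[0,0,0.01,0,0,0],[0,0,0.02,0,0,0],[0,0,0.04,0,0,0],[0,0,0.05,0,0,0],[0,0,0.05,0,0,0]]]'
python3 -m handwheel '[[[0,0,0.03,0,0,0],[0,0,0,0,0,0],[0,0,0,0,0,0],[0,0,0,0,0,0]]]'
python3 - <<'E'
from w import *
look('d',['gauge_grip','gauge_collar','gauge_tip','plate_top','yellow_point_top','blue_point_top'],('wrist','scene','side'))
o=ctrl.get_obs();print(o['position'],o['force'],o['moment'])
E
```

```text
clock: 6.65
position: [0.6341, -0.0127, 0.2064]
tool_rot: [-0.703, 0.075, -0.073, 0.703]
force: [1.0, 0.1, -1.7]
opening: 0.168
clock: 7.05
position: [0.6335, -0.013, 0.2332]
tool_rot: [0.703, -0.075, 0.073, -0.703]
force: [-0.6, -0.0, -2.8]
opening: 0.168
wrist gauge_grip [259.2 274. ] 0.67
wrist gauge_collar [261.5 152.1] 0.97
wrist plate_top [ 85. 201.] 0.58
wrist yellow_point_top [160.9 275.6] 0.96
scene gauge_grip [124.9 247.1] 0.82
scene gauge_grip [275.5 161.7] 0.68
scene gauge_grip [375.2 175.5] 0.61
scene gauge_collar [124.9 227.3] 0.94
scene gauge_collar [299.5 158.6] 0.62
scene gauge_collar [393.3 177.2] 0.47
scene gauge_tip [119.2 192.7] 0.68
scene gauge_tip [334.5 158.4] 0.67
scene gauge_tip [323.9 158.4] 0.57
scene plate_top [256.5 161. ] 0.95
scene blue_point_top [330.5 138.8] 0.63
scene blue_point_top [194.7 184.9] 0.56
side gauge_grip [271.9 131.3] 0.86
side gauge_grip [383.4 359.7] 0.85
side gauge_grip [180.3 142.8] 0.48
side gauge_collar [344.5 376.5] 0.94
side gauge_collar [188.6 135.5] 0.72
side gauge_collar [261.1 115.5] 0.7
side gauge_tip [248.5  98. ] 0.71
side gauge_tip [195.7 130. ] 0.65
side plate_top [201.7 210.6] 0.62
side yellow_point_top [236.4 261.1] 0.68
side yellow_point_top [140.2 171.1] 0.49
side yellow_point_top [268.7 129.5] 0.42
[ 0.63487184 -0.01260773  0.23534095] [ 0.3536482   0.23901255 -1.92964567] [-0.03486221 -0.06834415  0.02280401]
```

View pics/wrist_d.png

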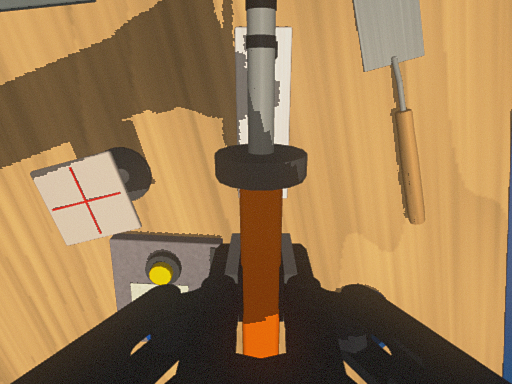

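View pics/side_d.png

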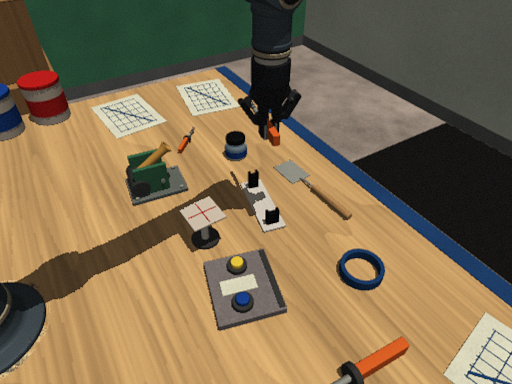

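Run:
```python
from h import *
import json
L=json.load(open('obs.json'))
Cw=[x[4] for x in L if x[0]=='d' and x[1]=='wrist'][0]; Cw=[np.array(x) for x in Cw]
Ca=[np.array(x) for x in [x[4] for x in L if x[0]=='a'][0]]
cs=cam('scene');cd=cam('side')
print('grip',tri([(cs,(275.5,161.7)),(cd,(271.9,131.3))]))
print('collar',tri([(cs,(299.5,158.6)),(cd,(261.1,115.5))]))
print('tip',tri([(cs,(334.5,158.4)),(cd,(248.5,98))]))
print('plate',atz(Cw,(86,200.5),.09),atz(Ca,(108,165),.09),atz(cs,(258,162),.09),atz(cd,(202.8,212),.09))
print('yel',atz(Cw,(160.5,274.5),.04),atz(Ca,(172.5,240.4),.04),atz(cs,(222,187.5),.04),atz(cd,(236.7,262.3),.04))
print('blue',atz(cs,(193.5,187),.04),atz(cd,(242.7,298.1),.04))
o=ctrl.get_obs();M=R.from_quat(o['tool_rot']).as_matrix();g=np.array(o['position'])-M[:,1]*.019;print(g,g+M[:,2]*.146,M.round(3))
```

```text
grip (array([ 0.6393101 , -0.02297298,  0.25397551]), [0.00010612995222021271, 0.00010612995222020432])
collar (array([0.6507867 , 0.03813455, 0.25759212]), [0.00025058978368754716, 0.00025058978368771976])
tip (array([0.67219606, 0.12792265, 0.25278307]), [0.0015449657735018257, 0.001544965773501742])
plate [ 0.46525613 -0.0065698   0.09      ] [ 0.46509876 -0.00695547  0.09      ] [ 0.46388975 -0.00859526  0.09      ] [ 0.46772948 -0.01023038  0.09      ]
yel [ 0.48455844 -0.12866402  0.04      ] [ 0.48336059 -0.13094442  0.04      ] [ 0.4875509  -0.13330322  0.04      ] [ 0.48184488 -0.13788075  0.04      ]
blue [ 0.45812388 -0.21607331  0.04      ] [ 0.44936954 -0.21975863  0.04      ]
[ 0.63487063 -0.01260715  0.25434095] [0.66528107 0.13019063 0.2543385 ] [[ 0.978  0.     0.208]
 [-0.208 -0.     0.978]
 [ 0.    -1.    -0.   ]]
```

The gauge is held level and aligned with the tool, and scene, side and forward kinematics agree. I now swing it to face the robot (the tube approach heading) while moving toward the board.

```bash
python3 -m handwheel '[[[0,-0.01,0,0,0,5],[0,-0.01,0,0,0,8.5],[0,-0.01,0,0,0,8.5],[0,-0.01,0,0,0,8.5],[0,-0.01,0,0,0,8.5]]]'
python3 -m handwheel '[[[0,-0.01,0,0,0,8.5],[0,-0.01,0,0,0,8.5],[0,-0.01,0,0,0,8.5],[0,-0.01,0,0,0,8.5],[0,-0.01,0,0,0,8.5]]]'
python3 -m handwheel '[[[0,-0.01,0,0,0,8.5],[0,-0.008,0,0,0,8.5],[0,0,0,0,0,3.5],[0,0,0,0,0,0],[0,0,0,0,0,0]]]'
python3 - <<'E'
from h import *
o=ctrl.get_obs();M=R.from_quat(o['tool_rot']).as_matrix();g=np.array(o['position'])-M[:,1]*.019;print(o['q'].round(3),g,g+M[:,2]*.146,M.round(3))
E
```

```text
clock: 8.6
position: [0.6349, -0.063, 0.2354]
tool_rot: [0.687, 0.167, -0.167, -0.687]
force: [-0.6, 0.3, -2.2]
opening: 0.171
clock: 9.1
position: [0.635, -0.1132, 0.2354]
tool_rot: [0.58, 0.405, -0.405, -0.58]
force: [-0.7, -0.6, -0.8]
opening: 0.17
clock: 9.6
position: [0.6349, -0.1305, 0.2354]
tool_rot: [-0.5, -0.5, 0.499, 0.5]
force: [-0.6, -0.1, -1.3]
opening: 0.171
[ 0.74   0.579 -0.908  1.561  0.474  1.236  1.322] [ 0.63492102 -0.13046167  0.25435401] [ 0.48892124 -0.13021098  0.25433764] [[ 0.002  0.    -1.   ]
 [ 1.     0.     0.002]
 [ 0.    -1.    -0.   ]]
```

```bash
python3 -m handwheel '[[[-0.004,0,-0.01,0,-7,0],[-0.004,0,-0.01,0,-7,0],[-0.004,0,-0.01,0,-7,0],[-0.004,0,-0.01,0,-7,0],[-0.0045,0,-0.01,0,-7,0]]]'
python3 -m handwheel '[[[0,0,0,0,0,0],[0,0,0,0,0,0],[0,0,0,0,0,0]]]'
python3 - <<'E'
from w import *
o=ctrl.get_obs();M=R.from_quat(o['tool_rot']).as_matrix();g=np.array(o['position'])-M[:,1]*.019;print(o['q'].round(3),o['position'],g+M[:,2]*.146,M.round(3))
look('e',['gauge_collar','gauge_tip','tube_mouth','tube','yellow_point_top','blue_point_top','plate_top','housing'],('wrist','scene','side'))
E
```

```text
clock: 10.1
position: [0.614, -0.1306, 0.1859]
tool_rot: [0.628, 0.627, -0.326, -0.327]
force: [1.4, -1.4, -2.5]
opening: 0.169
clock: 10.4
position: [0.6169, -0.1304, 0.1875]
tool_rot: [0.627, 0.627, -0.327, -0.327]
force: [0.3, 0.1, -1.8]
opening: 0.169
[ 0.886  0.357 -0.825  2.094  0.724  0.243  1.088] [ 0.61693235 -0.13040233  0.18751348] [ 0.48632705 -0.13037946  0.11954838] [[ 0.001  0.572 -0.82 ]
 [ 1.    -0.001  0.   ]
 [-0.001 -0.82  -0.572]]
wrist gauge_collar [259.4 151.9] 0.85
wrist plate_top [319.  188.2] 0.48
scene gauge_collar [226.4 173.4] 0.64
scene gauge_collar [126.1 227.4] 0.61
scene gauge_collar [208.6 196.4] 0.49
scene gauge_tip [408.7 184.2] 0.75
scene gauge_tip [220.8 185.9] 0.72
scene gauge_tip [117.8 195.1] 0.56
scene tube_mouth [333.6 139.8] 0.45
scene tube [322.1 137.9] 0.63
scene yellow_point_top [220.  184.9] 0.55
scene blue_point_top [193.8 185.1] 0.59
scene plate_top [208.5 196.1] 0.58
scene plate_top [257.1 162.5] 0.55
scene housing [322.3 160. ] 0.94
scene housing [222.2 183.8] 0.53
scene housing [362.1 203.7] 0.32
side gauge_collar [267.2 201.2] 0.82
side gauge_collar [346.  377.1] 0.76
side gauge_collar [188.3 138.9] 0.68
side gauge_tip [194.3 127.5] 0.65
side gauge_tip [238.3 235.7] 0.61
side tube_mouth [170.1 147.8] 0.57
side yellow_point_top [235.9 263.3] 0.65
side blue_point_top [235.1 236. ] 0.59
side blue_point_top [239.5 294.9] 0.58
side plate_top [199.7 214.8] 0.63
side housing [159.5 188.8] 0.73
```

View pics/wrist_e.png

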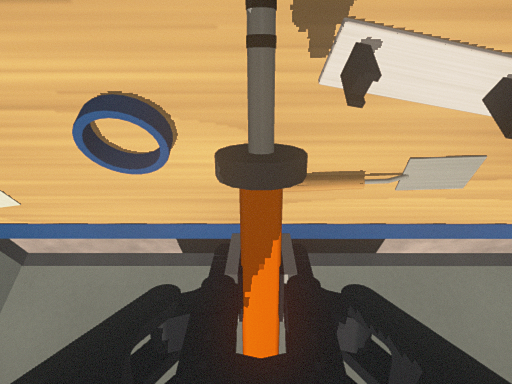

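View pics/side_e.png

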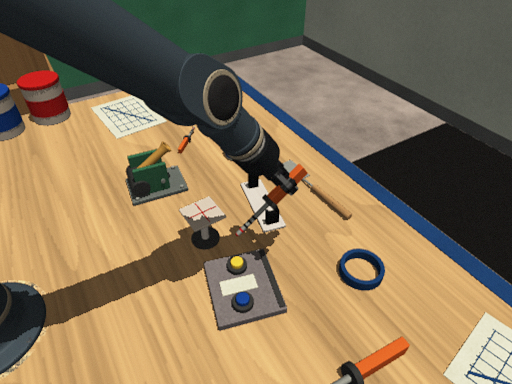

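View pics/scene_e.png

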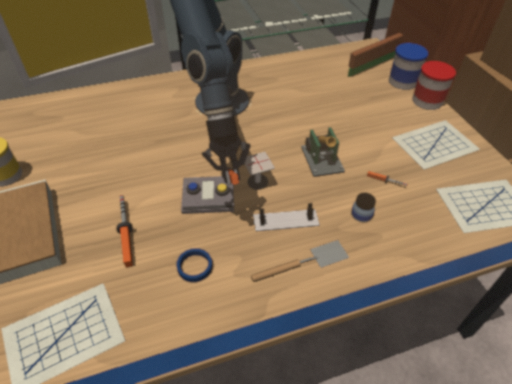

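The wrist joint q6 is near its lower limit (0.243 against 0.21), so the tube pose further in needs a feasibility check. I'll fit a kinematic model to the recorded states.

```bash
cat > kin.py <<'E'
import numpy as np, itertools
from scipy.spatial.transform import Rotation as R
from scipy.optimize import least_squares
lo=np.array([-2.59,-.33,-1.39,.1,-1.04,.21,-2.66]);hi=np.array([2.59,1.99,1.29,2.45,4.18,1.99,2.66])
S=[([1.22110551,0.46944382,-0.04860722,1.53372418,0.02407674,1.14103617,-0.08231327],[0.21266744,-0.63997727,0.23024706],[-0.57303571,0.41431328,-0.41313033,0.57384485])]
Ry=lambda a:R.from_euler('y',a).as_matrix()
Rz=lambda a:R.from_euler('z',a).as_matrix()
def fk(q,par,sg,T0):
    h,L1,e1,e2,L2,w,wt=par[:7]
    M=Rz(sg[0]*q[0]); p=np.array([0,0,h])
    M=M@Ry(q[1]); M=M@Rz(sg[1]*q[2]); p=p+M@[e1,0,L1]
    M=M@Ry(sg[4]*q[3]); p=p+M@[e2,0,0]
    M=M@Rz(sg[2]*q[4]); p=p+M@[0,0,L2]
    M=M@Ry(q[5]); M=M@Rz(sg[3]*q[6]); p=p+M@[0,0,wt]+ (M@Rz(-sg[3]*q[6]))@[w,0,0]
    return M@T0,p
E
python3 - <<'E'
from kin import *
from workcell import ctrl
o=ctrl.get_obs()
S.append(([0.74,0.579,-0.908,1.561,0.474,1.236,1.322],[0.6349,-0.1305,0.2354],R.from_matrix([[0.002,0,-1],[1,0,.002],[0,-1,0]]).as_quat()))
S.append((o['q'],o['position'],o['tool_rot']))
import json;json.dump([[list(map(float,x)) for x in s] for s in S],open('S.json','w'))
for sg in itertools.product([1,-1],repeat=5):
    Ts=[]
    for q,p,t in S:
        M,_=fk(q,np.zeros(7),sg,np.eye(3)); Ts.append(M.T@R.from_quat(t).as_matrix())
    d=max(np.degrees(R.from_matrix(Ts[0].T@T).magnitude()) for T in Ts)
    if d<15:
        T0=R.from_matrix(Ts).mean().as_matrix()
        f=lambda x:np.concatenate([fk(q,x,sg,T0)[1]-np.array(p) for q,p,t in S]+[.002*(x-[.4,.4,0,0,.4,0,.25])])
        r=least_squares(f,[.4,.4,0,0,.4,0,.25]); print(sg,d,r.x.round(4),np.abs(r.fun[:9]).max()*1e3); print(T0.round(3))
E
```

```text
(-1, -1, -1, -1, 1) 0.028569851687455204 [ 0.5815  0.9925 -0.2387  0.3689  0.7512  0.0914  0.6979] 36.4231361755547
[[-1.  0. -0.]
 [-0.  0.  1.]
 [ 0.  1. -0.]]
```

Run:
```python
from h import *
cs=cam('scene');cd=cam('side')
X=[.4863,-.1304,.1195]
print(proj(cd,X),proj(cs,X)); print('yel proj',proj(cd,[.484,-.131,.04]),proj(cs,[.484,-.131,.04]))
save('side','cy.png',(195,200,110,110),5); save('scene','cys.png',(170,140,110,80),6)
```

```text
[235.63610464 234.40412784] [221.41882114 168.60567557]
yel proj [236.00698063 259.66573667] [222.41342826 186.53042372]
```

View pics/cy.png

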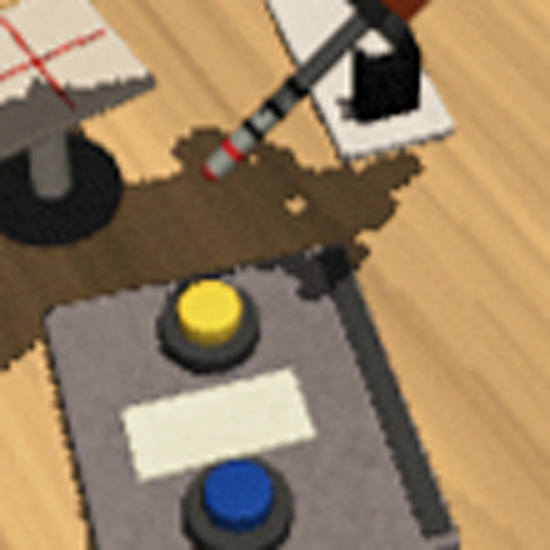

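View pics/cys.png

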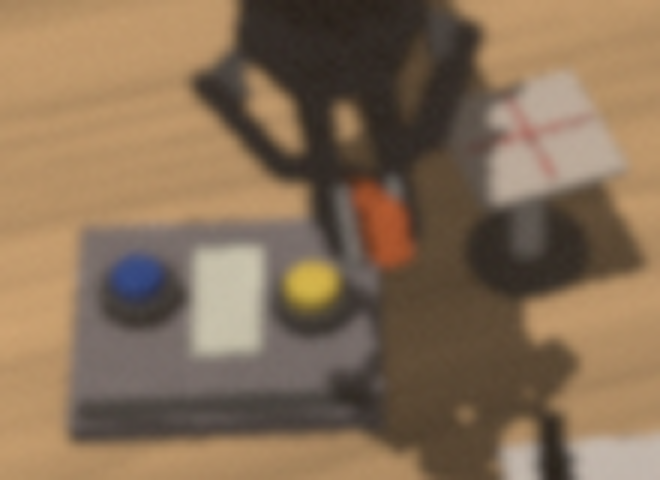

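```bash
python3 -m handwheel '[[[-0.002,-0.003,-0.02,0,0,0],[0,0,-0.03,0,0,0],[0,0,-0.02,0,0,0],[0,0,0,0,0,0],[0,0,0,0,0,0]]]'
cat > st.py <<'E'
from h import *
import json
o=ctrl.get_obs();M=R.from_quat(o['tool_rot']).as_matrix();g=np.array(o['position'])-M[:,1]*.019
S=json.load(open('S.json'));S.append([list(map(float,o[k])) for k in('q','position','tool_rot')]);json.dump(S,open('S.json','w'))
print(round(o['clock'],2),'q',o['q'].round(3),'tcp',np.round(o['position'],4),'tip',(g+M[:,2]*.146).round(4),'F',np.round(o['force'],2),'y',M[:,1].round(3),'z',M[:,2].round(3))
E
python3 st.py
```

```text
clock: 12.35
position: [0.612, -0.1346, 0.1297]
tool_rot: [0.627, 0.625, -0.33, -0.329]
force: [0.7, -0.6, -1.3]
opening: 0.172
12.35 q [ 0.866  0.462 -0.812  2.144  1.327  0.219  0.528] tcp [ 0.612  -0.1346  0.1297] tip [ 0.4809 -0.1344  0.0627] F [ 0.7  -0.61 -1.28] y [ 0.566 -0.003 -0.824] z [-0.824  0.    -0.566]
```

```bash
python3 -m handwheel '[[[0.005,0.001,0,0,4,0],[0.006,0.001,-0.01,0,4,0],[0,0,0,0,0,0],[0,0,0,0,0,0]]]'
python3 st.py
```

```text
clock: 12.75
position: [0.6231, -0.1341, 0.1204]
tool_rot: [0.607, 0.602, -0.368, -0.366]
force: [-1.0, 0.2, -1.7]
opening: 0.172
12.75 q [ 0.903  0.551 -0.927  2.043  1.03   0.428  0.838] tcp [ 0.6231 -0.1341  0.1204] tip [ 0.4847 -0.1338  0.0701] F [-0.97  0.2  -1.66] y [ 0.46  -0.007 -0.888] z [-0.888  0.001 -0.46 ]
```

```bash
python3 -m handwheel '[[[0,0,-0.012,0,0,0],[0,0,-0.01,0,0,0],[0,0,0,0,0,0]]]'
python3 st.py
python3 -m handwheel '[[[0,0,-0.004,0,0,0],[0,0,-0.003,0,0,0],[0,0,0,0,0,0]]]'
python3 st.py
```

```text
clock: 13.05
position: [0.621, -0.1343, 0.0968]
tool_rot: [0.606, 0.601, -0.37, -0.367]
force: [-0.0, -0.2, -1.6]
opening: 0.168
13.05 q [ 0.85   0.566 -0.857  2.062  1.105  0.385  0.763] tcp [ 0.621  -0.1343  0.0968] tip [ 0.4824 -0.1342  0.047 ] F [-0.01 -0.22 -1.6 ] y [ 0.457 -0.008 -0.89 ] z [-0.89  -0.    -0.457]
clock: 13.35
position: [0.6228, -0.1341, 0.091]
tool_rot: [0.606, 0.602, -0.369, -0.366]
force: [-0.4, 0.1, -0.8]
opening: 0.167
13.35 q [ 0.834  0.572 -0.837  2.064  1.132  0.372  0.736] tcp [ 0.6228 -0.1341  0.091 ] tip [ 0.4844 -0.1339  0.0408] F [-0.4   0.08 -0.79] y [ 0.459 -0.008 -0.888] z [-0.888  0.    -0.459]
```

Run:
```python
from h import *
save('side','cp.png',(195,200,110,110),5);
```

```text
(no output)
```

View pics/cp.png

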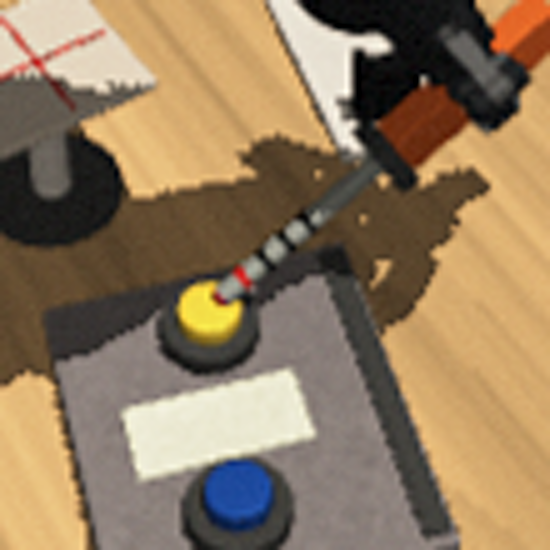

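```bash
python3 -m handwheel '[[[0,-0.002,-0.003,0,0,0],[0,0,-0.003,0,0,0],[0,0,-0.001,0,0,0],[0,0,0,0,0,0],[0,0,0,0,0,0]]]'
python3 st.py
python3 - <<'E'
from h import *
save('side','cp2.png',(195,200,110,110),5);
E
```

```text
clock: 13.9
position: [0.6237, -0.1359, 0.0846]
tool_rot: [0.607, 0.602, -0.369, -0.366]
force: [0.0, 0.1, 4.9]
opening: 0.17
13.9 q [ 0.821  0.578 -0.817  2.066  1.158  0.358  0.714] tcp [ 0.6237 -0.1359  0.0846] tip [ 0.4854 -0.1358  0.0343] F [0.01 0.13 4.93] y [ 0.46  -0.007 -0.888] z [-0.888  0.    -0.46 ]
```

View pics/cp2.png

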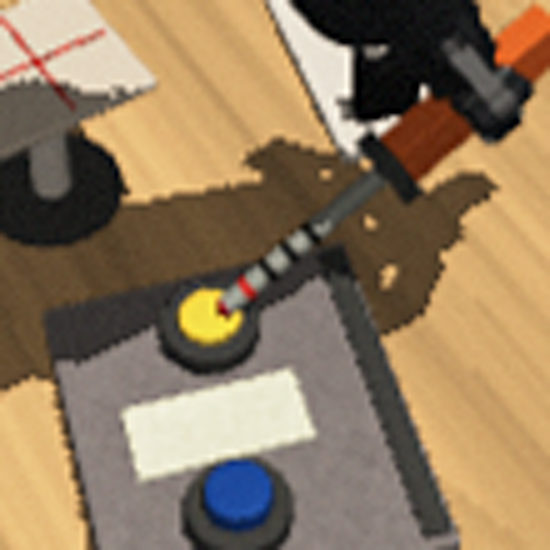

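Yellow is pressed: the vertical force rose about 6.5 N, and the crop shows the tip on the lowered button. Next I lift and go to blue.

```bash
python3 -m handwheel '[[[0,0,0.015,0,0,0],[0,0,0.02,0,0,0],[-0.011,-0.027,0,0,0,0],[-0.011,-0.027,0,0,0,0],[-0.011,-0.027,0,0,0,0]]]'
python3 st.py
python3 -m handwheel '[[[0,0,0,0,0,0],[0,0,0,0,0,0]]]'
python3 st.py
python3 - <<'E'
from h import *
save('side','cb.png',(195,230,110,110),5);
E
```

```text
clock: 14.45
position: [0.5887, -0.2182, 0.1182]
tool_rot: [0.606, 0.601, -0.37, -0.367]
force: [0.9, 0.1, -1.8]
opening: 0.171
14.45 q [ 1.136  0.589 -1.007  2.047  0.958  0.426  1.076] tcp [ 0.5887 -0.2182  0.1182] tip [ 0.4502 -0.2181  0.0683] F [ 0.87  0.1  -1.79] y [ 0.457 -0.008 -0.889] z [-0.889 -0.    -0.457]
clock: 14.65
position: [0.5889, -0.2182, 0.1179]
tool_rot: [0.607, 0.601, -0.369, -0.368]
force: [-0.1, -0.1, -1.0]
opening: 0.169
14.65 q [ 1.135  0.589 -1.005  2.046  0.959  0.425  1.072] tcp [ 0.5889 -0.2182  0.1179] tip [ 0.4504 -0.2176  0.068 ] F [-0.07 -0.1  -1.03] y [ 0.458 -0.008 -0.889] z [-0.889  0.003 -0.458]
```

View pics/cb.png

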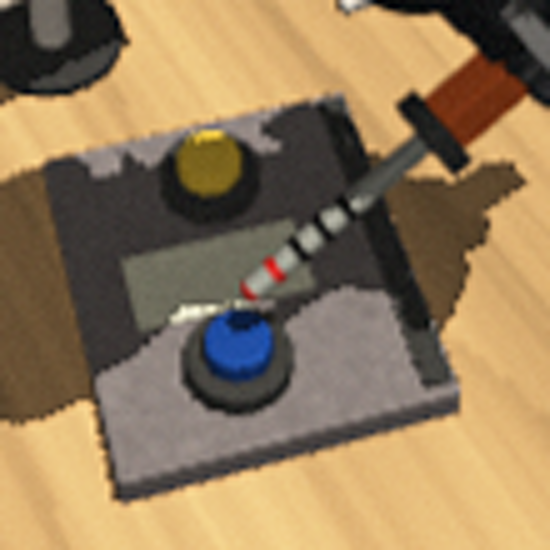

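```bash
python3 -m handwheel '[[[-0.001,0.001,-0.015,0,0,0],[0,0,-0.01,0,0,0],[0,0,-0.005,0,0,0],[0,0,-0.003,0,0,0],[0,0,0,0,0,0]]]'
python3 -m handwheel '[[[0,0,-0.001,0,0,0],[0,0,0,0,0,0],[0,0,0,0,0,0]]]'
python3 st.py
python3 - <<'E'
from h import *
save('side','cb2.png',(195,230,110,110),5);
E
```

```text
clock: 15.2
position: [0.589, -0.2148, 0.0858]
tool_rot: [0.606, 0.602, -0.369, -0.367]
force: [-1.4, 1.8, 1.7]
opening: 0.17
clock: 15.5
position: [0.5892, -0.2156, 0.0853]
tool_rot: [0.606, 0.602, -0.369, -0.366]
force: [-1.0, 1.8, 1.5]
opening: 0.172
15.5 q [ 1.051  0.604 -0.895  2.073  1.06   0.347  0.971] tcp [ 0.5892 -0.2156  0.0853] tip [ 0.4508 -0.2154  0.035 ] F [-0.97  1.77  1.46] y [ 0.46  -0.007 -0.888] z [-0.888  0.001 -0.46 ]
```

View pics/cb2.png

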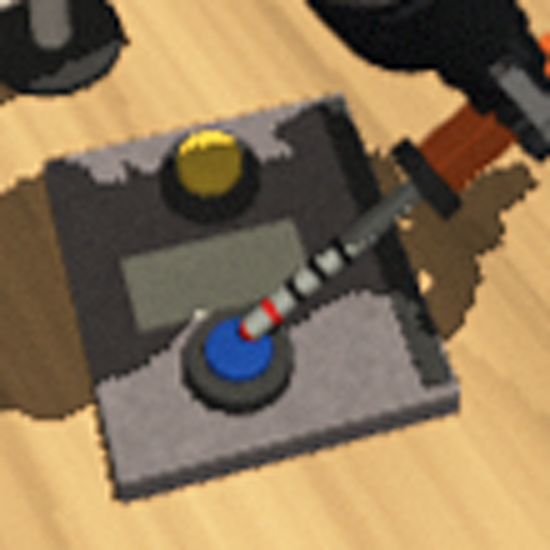

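```bash
python3 -m handwheel '[[[0,0,-0.002,0,0,0],[0,0,0,0,0,0],[0,0,0,0,0,0]]]'
python3 st.py
python3 -m handwheel '[[[0,0,0.02,0,0,0],[0,0,0.04,0,0,0],[0,0,0.04,0,0,0],[0,0,0.02,0,0,0],[0,0,0,0,0,0]]]'
python3 st.py
```

```text
clock: 15.85
position: [0.5899, -0.2159, 0.0839]
tool_rot: [0.607, 0.602, -0.368, -0.366]
force: [-1.0, 2.6, 8.4]
opening: 0.169
15.85 q [ 1.046  0.605 -0.889  2.073  1.068  0.342  0.964] tcp [ 0.5899 -0.2159  0.0839] tip [ 0.4516 -0.2157  0.0335] F [-0.95  2.57  8.38] y [ 0.461 -0.008 -0.887] z [-0.888  0.    -0.461]
clock: 16.35
position: [0.5904, -0.2176, 0.2057]
tool_rot: [0.608, 0.602, -0.368, -0.365]
force: [-0.6, -0.1, -1.7]
opening: 0.175
16.35 q [ 1.294  0.535 -1.224  1.969  0.764  0.59   1.248] tcp [ 0.5904 -0.2176  0.2057] tip [ 0.4522 -0.2173  0.1549] F [-0.58 -0.13 -1.73] y [ 0.463 -0.01  -0.886] z [-0.886  0.    -0.463]
```

Blue is bottomed too (about +10 N). Next I refit the kinematics with all the samples and check whether the tube pose is feasible.

```bash
cat > kin2.py <<'E'
import json
from kin import *
S=json.load(open('S.json')); s=(-1,-1,-1,-1)
T0=np.array([[-1,0,0],[0,0,1],[0,1,0.]])
def chain(q):
    Ms=[np.eye(3)]
    for a in [Rz(-q[0]),Ry(q[1]),Rz(-q[2]),Ry(q[3]),Rz(-q[4]),Ry(q[5]),Rz(-q[6])]: Ms.append(Ms[-1]@a)
    return Ms
# unknown: base z; link offsets x,y,z after j2/j3 ; after j4; after j5; after j6; tool z
def feats(q):
    Ms=chain(q); 
    return np.hstack([np.array([[0],[0],[1.]]),Ms[2][:,[1]],Ms[3],Ms[4][:,[0]],Ms[5],Ms[6][:,:2],Ms[7][:,[2]]])
prior=np.array([.4, 0, 0,0,.4, 0, 0,0,.4, 0,0, .25]); lam=.003
A=np.vstack([feats(x[0]) for x in S]+[lam*np.eye(12)]); b=np.concatenate([x[1] for x in S]+[lam*prior])
v=np.linalg.lstsq(A,b,rcond=None)[0]
def FK(q): return chain(q)[7]@T0, feats(q)@v
if __name__=='__main__':
    print(v.round(4)); print([ (np.linalg.norm(FK(x[0])[1]-x[1])*1e3).round(2) for x in S])
E
python3 kin2.py
```

```text
[ 2.376e-01 -2.660e-02 -1.600e-03 -1.520e-02  5.528e-01 -2.000e-03
  1.400e-03 -2.000e-04  4.673e-01 -1.300e-03 -2.000e-04  3.058e-01]
[np.float64(0.05), np.float64(0.1), np.float64(0.1), np.float64(0.05), np.float64(0.04), np.float64(0.03), np.float64(0.02), np.float64(0.02), np.float64(0.03), np.float64(0.03), np.float64(0.01), np.float64(0.02), np.float64(0.07)]
```

```bash
cat > ik.py <<'E'
from kin2 import *
def solve(p,Mt,q0,n=1,seed=0,reg=1e-3):
    best=None;rng=np.random.default_rng(seed)
    for i in range(n):
        s=q0 if i==0 else rng.uniform(lo+.1,hi-.1)
        def f(q):
            M,x=FK(q); return np.concatenate([(x-p)*10,R.from_matrix(M.T@Mt).as_rotvec()*3,reg*(q-q0)])
        r=least_squares(f,np.clip(s,lo+.04,hi-.04),bounds=(lo+.03,hi-.03))
        M,x=FK(r.x);e=np.linalg.norm(x-p)*1e3;a=np.degrees(R.from_matrix(M.T@Mt).magnitude())
        k=(e+a*3>1.5,np.abs(r.x-q0).max() if e+a*3<1.5 else e+a)
        if best is None or k<best[0]: best=(k,r.x,e,a)
    return best
def pose(g,d,phi,th=0):
    # g grip point, rod dir d, roll phi about the rod; f= finger dir
    d=d/np.linalg.norm(d); up=np.array([0,0,1.]); f0=-(up-d*(up@d)); f0/=np.linalg.norm(f0)
    f=R.from_rotvec(d*phi).apply(f0); x=np.cross(f,d)
    return g+.019*f, np.stack([x,f,d],1)
E
python3 - <<'E'
from ik import *
q0=np.array(S[-1][0]); m=np.array([.4839,.2287,.121])
for hd in (-8,0,8):
  h=np.radians(hd);z=np.array([np.cos(.611)*np.cos(h),np.cos(.611)*np.sin(h),np.sin(.611)])
  for ph in (-90,-60,-40,-20,0,20,40,60,90):
    out=[]
    for s in (.055,.16):
        p,M=pose(m+z*s,-z,np.radians(ph)); k=solve(p,M,q0,8); out.append((k[0][0],round(k[2],1),round(k[3],1),k[1].round(2).tolist()))
    print(hd,ph,'f',M[:,1].round(2),out)
E
```

```text
-8 -90 f [0.14 0.99 0.  ] [(np.True_, np.float64(8.9), np.float64(3.0), [0.97, 1.52, -1.36, 2.06, -0.38, 0.41, 2.63]), (np.True_, np.float64(4.0), np.float64(2.2), [0.89, 1.36, -1.36, 1.88, -0.54, 0.56, 2.63])]
-8 -60 f [ 0.4   0.82 -0.41] [(np.False_, np.float64(0.0), np.float64(0.0), [0.84, 0.94, -1.2, 2.28, 3.99, 0.24, -2.12]), (np.True_, np.float64(7.3), np.float64(3.0), [0.85, 0.89, -1.24, 2.03, -0.84, 0.24, 2.63])]
-8 -40 f [ 0.52  0.58 -0.63] [(np.False_, np.float64(0.0), np.float64(0.0), [0.77, 0.83, -1.36, 2.32, 2.33, 0.39, -0.72]), (np.False_, np.float64(0.0), np.float64(0.0), [0.8, 0.78, -1.36, 2.11, 1.67, 0.24, -0.05])]
-8 -20 f [ 0.58  0.26 -0.77] [(np.False_, np.float64(0.0), np.float64(0.0), [0.56, 0.69, -1.36, 2.28, 1.82, 0.71, -0.5]), (np.False_, np.float64(0.0), np.float64(0.0), [0.57, 0.57, -1.23, 2.08, 1.48, 0.52, -0.11])]
-8 0 f [ 0.57 -0.08 -0.82] [(np.False_, np.float64(0.0), np.float64(0.0), [0.24, 0.59, -1.17, 2.17, 1.49, 1.0, -0.43]), (np.False_, np.float64(0.0), np.float64(0.0), [0.28, 0.54, -1.1, 1.98, 1.33, 0.92, -0.12])]
-8 20 f [ 0.49 -0.41 -0.77] [(np.
[... 3945 characters left out ...]
loat64(0.0), [0.06, 0.61, -1.04, 1.89, 1.37, 1.21, -0.01])]
8 40 f [ 0.52 -0.58 -0.63] [(np.False_, np.float64(0.0), np.float64(0.0), [-0.23, 0.73, -0.91, 1.96, 1.33, 1.59, -0.3]), (np.False_, np.float64(0.0), np.float64(0.0), [-0.18, 0.71, -0.9, 1.77, 1.36, 1.6, -0.07])]
8 60 f [ 0.4  -0.82 -0.41] [(np.False_, np.float64(0.0), np.float64(0.0), [-0.41, 0.85, -0.74, 1.8, 1.24, 1.88, -0.32]), (np.False_, np.float64(0.0), np.float64(0.0), [-0.36, 0.84, -0.74, 1.61, 1.33, 1.91, -0.09])]
8 90 f [ 0.14 -0.99  0.  ] [(np.False_, np.float64(0.0), np.float64(0.0), [-0.85, 0.98, -0.04, 1.59, 0.93, 1.96, -0.18]), (np.False_, np.float64(0.0), np.float64(0.0), [-0.86, 0.97, 0.1, 1.41, 1.01, 1.96, 0.06])]
```

```bash
python3 -m handwheel '[[[-0.0075,0.04,0.01,0,3.5,0],[-0.0075,0.04,0.01,0,3.5,0],[-0.0075,0.04,0.01,0,3.5,0],[-0.0075,0.04,0.01,0,3.5,0],[-0.0075,0.04,0.01,0,3.5,0]]]'
python3 -m handwheel '[[[-0.0075,0.04,0.01,0,3.5,0],[-0.0075,0.04,0.01,0,3.5,0],[-0.0075,0.04,0.01,0,3,0],[0,0.02,0,0,0,0],[0,0,0,0,0,0]]]'
python3 -m handwheel '[[[0,0,0,0,0,0],[0,0,0,0,0,0]]]'
python3 st.py
python3 - <<'E'
from w import *
look('f',['gauge_collar','tube_mouth','tube','housing','plate_top'],('wrist',))
E
```

```text
clock: 16.85
position: [0.5502, -0.016, 0.2516]
tool_rot: [0.543, 0.537, -0.458, -0.455]
force: [1.4, -0.3, -2.3]
opening: 0.172
clock: 17.35
position: [0.528, 0.1271, 0.2817]
tool_rot: [-0.499, -0.499, 0.504, 0.498]
force: [-1.3, -0.5, -2.0]
opening: 0.168
clock: 17.55
position: [0.5289, 0.1218, 0.2814]
tool_rot: [-0.502, -0.496, 0.503, 0.5]
force: [-0.3, -0.3, -1.7]
opening: 0.166
17.55 q [ 0.601  0.472 -1.232  1.735  0.469  1.282  0.827] tcp [0.5289 0.1218 0.2814] tip [0.383  0.1224 0.3011] F [-0.31 -0.3  -1.7 ] y [-0.005 -0.009 -1.   ] z [-1.     0.003  0.005]
wrist gauge_collar [468.1 191.9] 0.87
wrist gauge_collar [259.4 151.7] 0.75
wrist tube_mouth [380.4 114.1] 0.98
wrist tube [377.5  23.3] 0.57
wrist plate_top [131.4  93.7] 0.87
wrist plate_top [382.  114.4] 0.47
```

View pics/wrist_f.png

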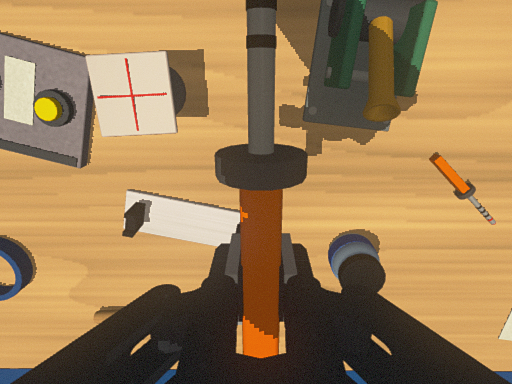

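The tube mouth shows at about (381,112), with the tube running up to (381,20). The plate cross is at (131,96), and the gauge is unshifted in the grip. I take a second view from the other side.

```bash
cp pics/wrist_f.png pics/wf.png; python3 -c "
import cv2;im=cv2.imread('pics/wrist_f.png');cv2.imwrite('pics/wf_c.png',cv2.resize(im[0:150,290:450],None,fx=4.5,fy=4,interpolation=cv2.INTER_CUBIC))"
python3 -m handwheel '[[[-0.003,0.02,0,0,0,0],[-0.004,0.04,0,0,0,0],[-0.004,0.04,0,0,0,0],[-0.004,0.04,0,0,0,0],[-0.004,0.04,0,0,0,0]]]'
python3 -m handwheel '[[[0,0.02,0,0,0,0],[0,0,0,0,0,0],[0,0,0,0,0,0],[0,0,0,0,0,0]]]'
python3 st.py
python3 - <<'E'
from w import *
look('g',['gauge_collar','tube_mouth','tube','housing','plate_top'],('wrist',))
E
python3 -c "
import cv2;im=cv2.imread('pics/wrist_g.png');cv2.imwrite('pics/wg_c.png',cv2.resize(im[0:150,60:220],None,fx=4.5,fy=4,interpolation=cv2.INTER_CUBIC))"
```

```text
clock: 18.35
position: [0.5098, 0.3049, 0.2827]
tool_rot: [-0.502, -0.497, 0.502, 0.499]
force: [0.2, 0.2, -1.6]
opening: 0.173
clock: 18.75
position: [0.5105, 0.3223, 0.2824]
tool_rot: [-0.502, -0.496, 0.502, 0.499]
force: [0.5, -0.1, -2.1]
opening: 0.173
18.75 q [ 0.138  0.557 -1.145  1.597  0.52   1.337  0.489] tcp [0.5105 0.3223 0.2824] tip [0.3646 0.3229 0.3019] F [ 0.55 -0.13 -2.11] y [-0.003 -0.009 -1.   ] z [-1.     0.003  0.003]
wrist gauge_collar [315.8 202.8] 0.66
wrist gauge_collar [259.8 150.7] 0.6
wrist tube_mouth [164.8 136.1] 0.86
wrist tube [178.8  46.7] 0.6
wrist housing [191.5  86.9] 0.84
```

View pics/wrist_g.png

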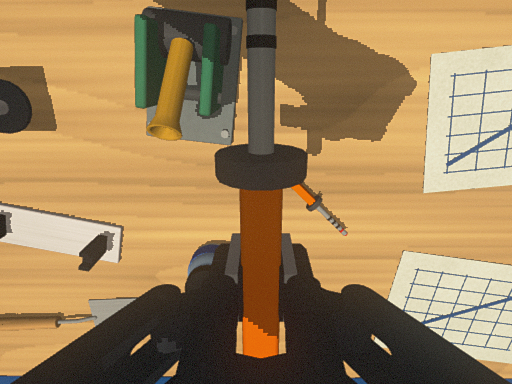

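View pics/wf_c.png

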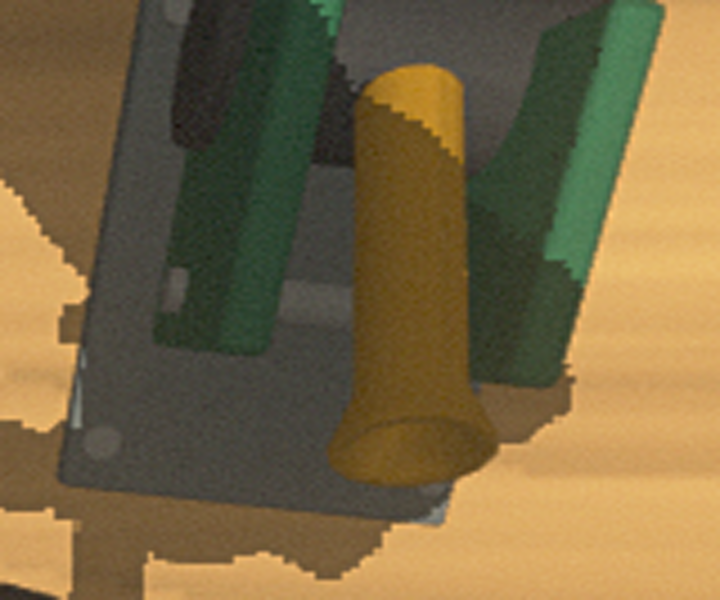

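View pics/wg_c.png

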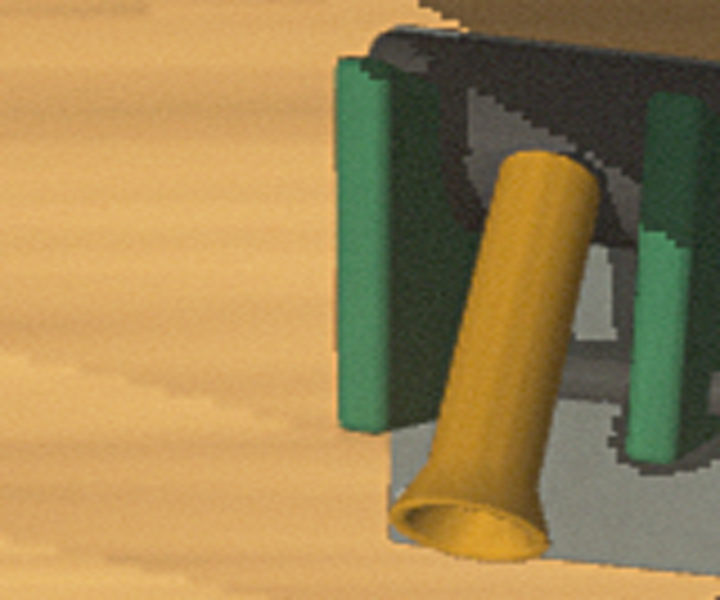

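Run:
```python
from h import *
import json
L=json.load(open('obs.json'))
C={t:[np.array(x) for x in [x[4] for x in L if x[0]==t and x[1]=='wrist'][0]] for t in 'fg'}
cs=cam('scene');cd=cam('side')
X,e=tri([(C['f'],(382,112.5)),(C['g'],(164.2,132.5))]);print('mouth',X,e, atz(C['f'],(382,112.5),.122),atz(C['g'],(164.2,132.5),.122))
print(atz(cs,(333,140.5),.122),atz(cd,(169.5,148),.122))
def hd(c,a,b,z):
    d=atz(c,b,z)-atz(c,a,z);return np.degrees(np.arctan2(d[1],d[0])),np.linalg.norm(d)
print('f left edge',hd(C['f'],(321.1,0),(303.8,120.75),.012),'front',hd(C['f'],(303.8,121.2),(388.4,130.75),.012))
print('g right edge',hd(C['g'],(242.5,18),(230,143),.012),'front',hd(C['g'],(147,136),(229,143.5),.012))
# cheek tops z=.097: g left cheek top inner edge and f
print('g cheek',hd(C['g'],(60+345/4.5,14),(60+350/4.5,106),.097),hd(C['g'],(60+388/4.5,18),(60+385/4.5,107),.097))
print('plate',atz(C['f'],(131.5,96),.09))
best=None
Xm=X.copy()
cor=[]
for h in np.radians([-16,-12,-10,-8,-6,-4,0,4]):
    z=np.array([np.cos(.611)*np.cos(h),np.cos(.611)*np.sin(h),np.sin(.611)])
    # direction of the axis in pix at 20..60 mm below mouth
    r=[]
    for t in 'fg':
        a=proj(C[t],Xm-z*.02);b=proj(C[t],Xm-z*.075); r.append((a.round(1).tolist(),b.round(1).tolist()))
    print(np.degrees(h),r)
```

```text
mouth [0.47787308 0.2324353  0.12191464] [3.785518655308118e-05, 3.7855186552996435e-05] [0.47782644 0.23239957 0.122     ] [0.47789725 0.23246346 0.122     ]
[0.47618884 0.23701738 0.122     ] [0.4837734  0.21694879 0.122     ]
f left edge (np.float64(-5.973097063188063), np.float64(0.1348142529332467)) front (np.float64(83.60080707048898), np.float64(0.10783917463146994))
g right edge (np.float64(-7.446773895200075), np.float64(0.14593378262785478)) front (np.float64(84.69809710973267), np.float64(0.10528696060831452))
g cheek (np.float64(-6.267272928386277), np.float64(0.08195630853009553)) (np.float64(-6.972386317564656), np.float64(0.07973331669630199))
plate [ 0.46469951 -0.00697635  0.09      ]
-16.0 [([384.6, 93.9], [391.2, 46.3]), ([170.8, 114.0], [187.8, 66.6])]
-12.000000000000002 [([383.4, 93.6], [387.0, 45.2]), ([169.6, 113.7], [183.6, 65.5])]
-10.0 [([382.8, 93.5], [384.9, 44.8]), ([169.0, 113.6], [181.5, 65.1])]
-8.0 [([382.2, 93.4], [382.8, 44.4]), ([168.4, 113.5], [179.4, 64.7])]
-6.000000000000001 [([381.6, 93.3], [380.6, 44.1]), ([167.8, 113.4], [177.2, 64.5])]
-4.0 [([381.0, 93.3], [378.4, 43.9]), ([167.2, 113.3], [175.1, 64.3])]
0.0 [([379.8, 93.2], [374.0, 43.8]), ([166.0, 113.3], [170.8, 64.1])]
4.0 [([378.5, 93.3], [369.6, 43.9]), ([164.9, 113.4], [166.6, 64.3])]
```

Mouth measured at (0.478, 0.232, 0.122), with 0.04 mm residual and the right height, and the axis heading is −6.5°. Next is the pre-insertion pose.

```bash
cat > tube.py <<'E'
from ik import *
m=np.array([.4779,.2324,.122]); h=np.radians(-6.5); zt=np.array([np.cos(np.radians(35))*np.cos(h),np.cos(np.radians(35))*np.sin(h),np.sin(np.radians(35))])
def tgt(gap,ph=0):  # gap = tip distance outside the mouth (negative: inside)
    return pose(m+zt*(.146+gap),-zt,ph)
E
python3 - <<'E'
from tube import *
from workcell import ctrl
o=ctrl.get_obs();M0=R.from_quat(o['tool_rot']).as_matrix();q=o['q']
for gap in (.03,0,-.045,-.091):
    p,M=tgt(gap); print(gap,p.round(4),'shift',(p-o['position']).round(4)); k=solve(p,M,q,4); print(k[1].round(2),k[2].round(2),k[3].round(2)); q=k[1]
print('rotvec deg',np.degrees(R.from_matrix(M@M0.T).as_rotvec()).round(2))
E
```

```text
0.03 [0.632  0.2148 0.2074] shift [ 0.1219 -0.1083 -0.0753]
[ 0.21  0.48 -0.99  1.96  1.26  0.84 -0.05] 0.0 0.0
0 [0.6076 0.2176 0.1902] shift [ 0.0975 -0.1055 -0.0926]
[ 0.19  0.47 -0.98  2.02  1.3   0.83 -0.13] 0.0 0.0
-0.045 [0.5709 0.2218 0.1644] shift [ 0.0608 -0.1014 -0.1184]
[ 0.15  0.46 -0.98  2.1   1.36  0.82 -0.27] 0.0 0.0
-0.091 [0.5335 0.2261 0.138 ] shift [ 0.0234 -0.0971 -0.1447]
[ 0.1   0.47 -0.97  2.18  1.43  0.84 -0.42] 0.0 0.0
rotvec deg [ -1.6  -35.17  -6.06]
```

```bash
python3 -m handwheel '[[[0.034,-0.0275,0,0,0,0],[0.034,-0.0275,0,0,0,0],[0.034,-0.0275,0,0,0,0],[0.036,-0.0275,0,0,0,0],[0,0,0,-0.3,-7,-1.2]]]'
python3 -m handwheel '[[[0,0,-0.016,-0.3,-7,-1.2],[0,0,-0.016,-0.3,-7,-1.2],[0,0,-0.016,-0.3,-7,-1.2],[0,0,-0.016,-0.4,-7.2,-1.2],[0,0,0,0,0,0]]]'
python3 -m handwheel '[[[0,0,0,0,0,0],[0,0,0,0,0,0],[0,0,0,0,0,0]]]'
cat > ts.py <<'E'
from tube import *
from workcell import ctrl
import sys
o=ctrl.get_obs();M0=R.from_quat(o['tool_rot']).as_matrix();P=np.array(o['position'])
g=P-.019*M0[:,1];tip=g+.146*M0[:,2];r=tip-m
print(round(o['clock'],2),'q',np.round(o['q'],2),'gap',round(float(r@zt),4),'lateral',(r-zt*(r@zt)).round(4),'F',np.round(o['force'],1),'ax err deg',np.degrees(np.arccos(-M0[:,2]@zt)).round(2),'tip',tip.round(4))
gap=float(sys.argv[1])
p,M=tgt(gap);print('to gap',gap,'shift',(p-P).round(4),'rot',np.degrees(R.from_matrix(M@M0.T).as_rotvec()).round(2))
E
python3 ts.py 0.03
python3 - <<'E'
from w import *
look('h',['gauge_collar','gauge_tip'],('wrist','scene','side'))
save('side','side_h2.png',(120,70,200,140),4)
save('scene','scene_h2.png',(270,80,110,100),6)
E
```

```text
clock: 19.55
position: [0.6584, 0.2038, 0.2781]
tool_rot: [0.542, 0.515, -0.462, -0.476]
force: [0.6, -1.8, -2.7]
opening: 0.172
clock: 20.05
position: [0.6429, 0.213, 0.2161]
tool_rot: [0.658, 0.589, -0.317, -0.346]
force: [-0.8, -1.2, -1.5]
opening: 0.171
clock: 20.35
position: [0.6502, 0.2135, 0.2219]
tool_rot: [0.66, 0.589, -0.311, -0.348]
force: [-0.4, 0.0, -2.0]
opening: 0.166
20.35 q [ 0.15  0.44 -0.88  1.9   1.15  0.79  0.06] gap 0.0535 lateral [-0.0016  0.0008  0.0024] F [-0.4  0.  -2. ] ax err deg 0.6 tip [0.5199 0.2283 0.1551]
to gap 0.03 shift [-0.0183  0.0013 -0.0145] rot [-0.04 -0.6  -0.04]
wrist gauge_collar [260.3 152.2] 0.98
wrist gauge_tip [17.  35.3] 0.45
scene gauge_collar [346.8 144.3] 0.77
scene gauge_collar [122.8 224.1] 0.72
scene gauge_collar [392.1 177.4] 0.67
scene gauge_tip [338.6 144.7] 0.71
scene gauge_tip [118.2 195.6] 0.67
scene gauge_tip [410.  184.6] 0.66
side gauge_collar [350.8 374.2] 0.74
side gauge_collar [204.6 105.7] 0.72
side gauge_collar [186.9 137. ] 0.56
side gauge_tip [182.1 132.3] 0.67
side gauge_tip [194.  128.8] 0.62
```

View pics/side_h2.png

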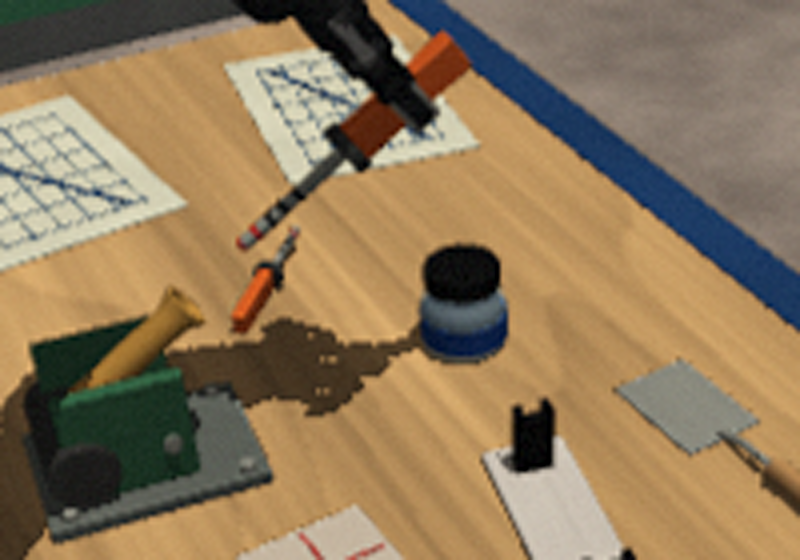

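View pics/scene_h2.png

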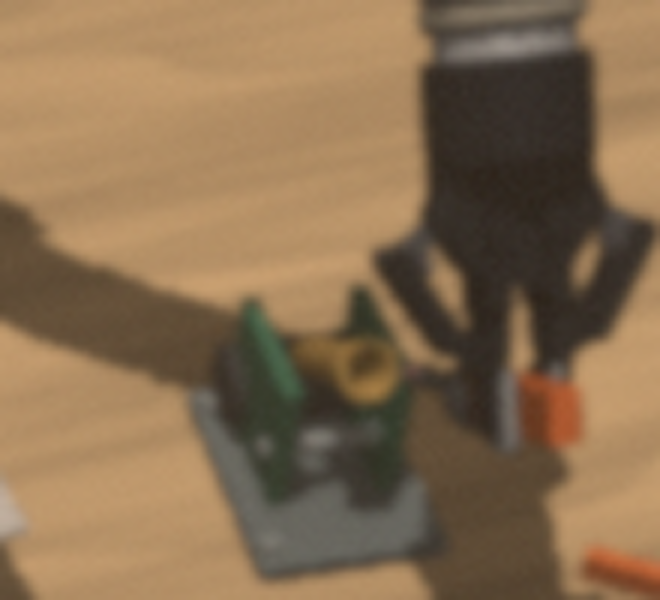

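View pics/wrist_h.png

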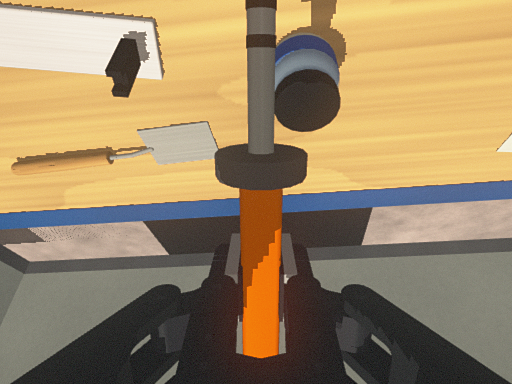

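Run:
```python
from h import *
c=cam('side')
for X in ([.5199,.2283,.1551],[.4779,.2324,.122],[.5199+.146*.8139,.2283-.146*.0927,.1551+.146*.5736],[.5199+.091*.8139,.2283-.091*.0927,.1551+.091*.5736]): print(proj(c,X))
```

```text
[179.09334787 131.19668806]
[165.16584727 145.73833227]
[220.30863854  92.65181685]
[204.61486529 107.32875976]
```

```bash
python3 -m handwheel '[[[-0.0193,0.0018,-0.0144,0,-0.6,0],[-0.0193,0.0018,-0.0144,0,0,0],[0,0,0,0,0,0],[0,0,0,0,0,0],[0,0,0,0,0,0]]]'
python3 ts.py -0.02
python3 - <<'E'
from w import *
save('side','side_i.png',(120,90,100,90),6)
save('scene','scene_i.png',(290,90,100,90),6)
E
```

```text
clock: 21.4
position: [0.6109, 0.2172, 0.1924]
tool_rot: [0.661, 0.591, -0.308, -0.344]
force: [0.5, -0.1, -1.2]
opening: 0.169
21.4 q [ 0.11  0.42 -0.86  2.01  1.24  0.76 -0.1 ] gap 0.004 lateral [ 0.     -0.0004 -0.0001] F [ 0.5 -0.1 -1.2] ax err deg 0.12 tip [0.4812 0.2316 0.1242]
to gap -0.02 shift [-0.0196  0.0023 -0.0137] rot [ 0.05  0.02 -0.11]
```

View pics/side_i.png

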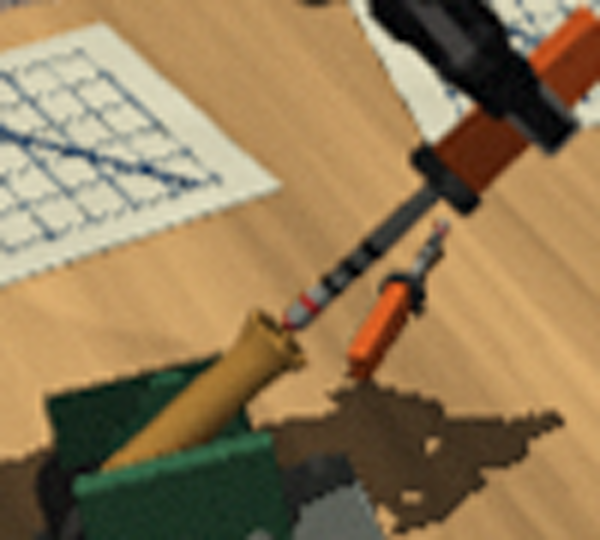

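```bash
python3 -m handwheel '[[[-0.01,0.001,-0.0078,0,0,0],[-0.01,0.0012,-0.007,0,0,0],[0,0,0,0,0,0]]]'
python3 ts.py -0.05
python3 -m handwheel '[[[-0.0122,0.0014,-0.0086,0,0,0],[-0.0122,0.0014,-0.0086,0,0,0],[0,0,0,0,0,0]]]'
python3 ts.py -0.08
```

```text
clock: 21.8
position: [0.5887, 0.2195, 0.176]
tool_rot: [0.661, 0.591, -0.31, -0.344]
force: [0.4, -0.1, -1.6]
opening: 0.168
21.8 q [ 0.08  0.42 -0.85  2.06  1.28  0.75 -0.18] gap -0.0236 lateral [ 0.0001 -0.001  -0.0003] F [ 0.4 -0.1 -1.6] ax err deg 0.31 tip [0.4588 0.2336 0.1081]
to gap -0.05 shift [-0.0218  0.0028 -0.0145] rot [ 0.13 -0.16 -0.23]
clock: 22.1
position: [0.5644, 0.2223, 0.1589]
tool_rot: [0.66, 0.591, -0.31, -0.344]
force: [-0.3, -0.3, -2.4]
opening: 0.171
22.1 q [ 0.05  0.42 -0.85  2.12  1.33  0.75 -0.27] gap -0.0534 lateral [ 0.0001 -0.001  -0.0003] F [-0.3 -0.3 -2.4] ax err deg 0.32 tip [0.4345 0.2364 0.0911]
to gap -0.08 shift [-0.022   0.0027 -0.0146] rot [ 0.14 -0.15 -0.25]
```

Going in freely with no side force. I continue to the collar stop.

```bash
python3 -m handwheel '[[[-0.011,0.0014,-0.0073,0.1,-0.1,-0.2],[-0.011,0.0013,-0.0073,0,0,0],[0,0,0,0,0,0]]]'
python3 ts.py -0.091
python3 -m handwheel '[[[-0.0041,0.0005,-0.0029,0,0,0],[-0.0025,0.0003,-0.0017,0,0,0],[0,0,0,0,0,0]]]'
python3 ts.py -0.091
```

```text
clock: 22.4
position: [0.5431, 0.225, 0.1447]
tool_rot: [0.662, 0.591, -0.308, -0.344]
force: [-0.2, -0.1, -1.5]
opening: 0.169
22.4 q [ 0.02  0.42 -0.84  2.17  1.38  0.76 -0.37] gap -0.0792 lateral [-0. -0.  0.] F [-0.2 -0.1 -1.5] ax err deg 0.03 tip [0.4134 0.2397 0.0766]
to gap -0.091 shift [-0.0096  0.0011 -0.0067] rot [ 0.02 -0.01 -0.02]
clock: 22.7
position: [0.5368, 0.2258, 0.1403]
tool_rot: [0.662, 0.591, -0.307, -0.345]
force: [0.9, -0.0, -1.9]
opening: 0.171
22.7 q [ 0.01  0.42 -0.84  2.18  1.39  0.76 -0.4 ] gap -0.0869 lateral [ 0.      0.0002 -0.    ] F [ 0.9 -0.  -1.9] ax err deg 0.05 tip [0.4072 0.2407 0.0721]
to gap -0.091 shift [-0.0033  0.0003 -0.0024] rot [-0.02  0.03  0.04]
```

```bash
python3 -m handwheel '[[[-0.0016,0.0002,-0.0012,0,0,0],[-0.0016,0.0002,-0.0012,0,0,0],[0,0,0,0,0,0]]]'
python3 ts.py -0.091
python3 -m handwheel '[[[-0.0012,0.0001,-0.0009,0,0,0],[-0.0008,0.0001,-0.0006,0,0,0],[0,0,0,0,0,0]]]'
python3 ts.py -0.091
```

```text
clock: 23.0
position: [0.534, 0.2261, 0.1383]
tool_rot: [0.662, 0.591, -0.307, -0.344]
force: [1.2, -0.7, -0.1]
opening: 0.17
23.0 q [ 0.    0.42 -0.84  2.19  1.4   0.76 -0.41] gap -0.0905 lateral [ 0.0002  0.0002 -0.0002] F [ 1.2 -0.7 -0.1] ax err deg 0.11 tip [0.4045 0.2409 0.0699]
to gap -0.091 shift [-0.0005  0.     -0.0003] rot [0.   0.1  0.05]
clock: 23.3
position: [0.5339, 0.226, 0.1384]
tool_rot: [0.663, 0.591, -0.305, -0.343]
force: [5.3, -1.3, 3.5]
opening: 0.169
23.3 q [ 0.    0.42 -0.84  2.19  1.41  0.77 -0.42] gap -0.0905 lateral [ 0.0005  0.0002 -0.0006] F [ 5.3 -1.3  3.5] ax err deg 0.35 tip [0.4047 0.241  0.0694]
to gap -0.091 shift [-0.0004  0.0001 -0.0004] rot [0.03 0.33 0.13]
```

The stop is felt: about 7.5 N along the axis and no further travel at 90.5 mm inserted. I dwell and look.

```bash
python3 -m handwheel '[[[-0.0008,0.0001,-0.0006,0,0,0],[0,0,0,0,0,0],[0,0,0,0,0,0],[0,0,0,0,0,0],[0,0,0,0,0,0]]]'
python3 ts.py -0.091
python3 - <<'E'
from w import *
save('side','side_j.png',(120,90,100,90),6)
save('wrist','wrist_j.png')
E
```

```text
clock: 23.8
position: [0.5339, 0.226, 0.1384]
tool_rot: [0.664, 0.591, -0.305, -0.343]
force: [6.1, -2.0, 5.3]
opening: 0.173
23.8 q [ 0.    0.42 -0.84  2.19  1.41  0.77 -0.42] gap -0.0905 lateral [ 0.0006  0.0003 -0.0008] F [ 6.1 -2.   5.3] ax err deg 0.45 tip [0.4048 0.2411 0.0693]
to gap -0.091 shift [-0.0004  0.0001 -0.0005] rot [0.04 0.42 0.17]
```

View pics/side_j.png

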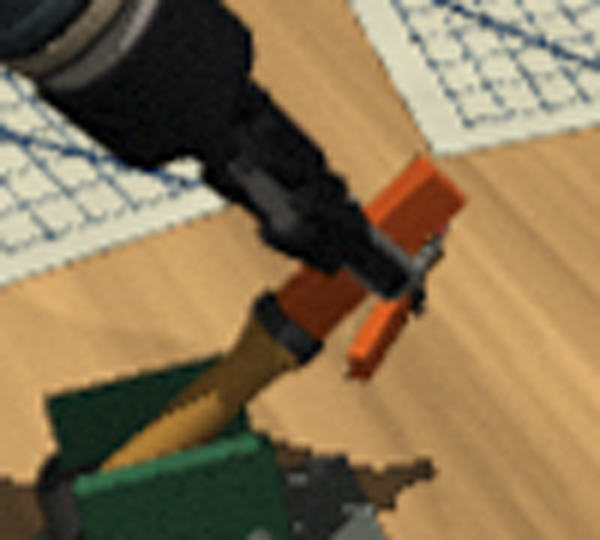

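View pics/wrist_j.png

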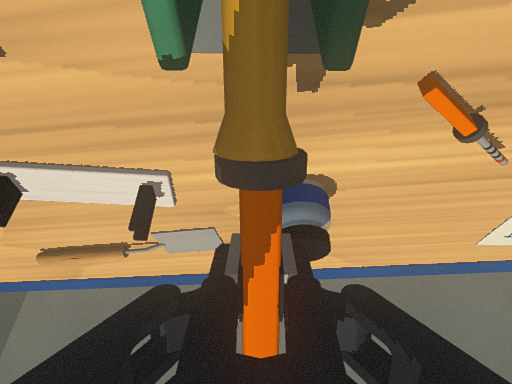

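The collar is flush on the rim in both views. I pull straight out along the tube axis.

```bash
python3 -m handwheel '[[[0.008,-0.0009,0.0057,0,0,0],[0.0203,-0.0023,0.0143,0,0,0],[0.0203,-0.0023,0.0143,0,0,0],[0.0203,-0.0023,0.0143,0,0,0],[0.0203,-0.0023,0.0143,0,0,0]]]'
python3 -m handwheel '[[[0.0203,-0.0023,0.0143,0,0,0],[0.0163,-0.0019,0.0115,0,0,0],[0,0,0,0,0,0],[0,0,0,0,0,0]]]'
python3 ts.py 0.05
```

```text
clock: 24.4
position: [0.6196, 0.2163, 0.1984]
tool_rot: [0.662, 0.59, -0.308, -0.345]
force: [-0.7, 0.7, -1.8]
opening: 0.173
clock: 24.8
position: [0.6551, 0.2121, 0.2232]
tool_rot: [0.662, 0.59, -0.308, -0.345]
force: [-1.3, -0.6, -2.0]
opening: 0.17
24.8 q [ 0.15  0.44 -0.86  1.9   1.16  0.79  0.06] gap 0.0582 lateral [ 0.0001 -0.0001 -0.0002] F [-1.3 -0.6 -2. ] ax err deg 0.1 tip [0.5254 0.227  0.1552]
to gap 0.05 shift [-0.0069  0.0009 -0.0043] rot [-0.01 -0.1   0.03]
```

```bash
python3 -m handwheel '[[[0,0,0.004,0.3,7,1.2],[0,0,0.004,0.3,7,1.2],[0,0,0.004,0.3,7,1.2],[0,0,0.004,0.3,7,1.2],[0,0,0,0.3,7,1.2]]]'
python3 -m handwheel '[[[-0.008,-0.044,0,0,0,0],[-0.009,-0.044,0,0,0,0],[-0.009,-0.044,0,0,0,0],[-0.009,-0.044,0,0,0,0],[-0.009,-0.043,0,0,0,0]]]'
python3 -m handwheel '[[[0,0,-0.03,0,0,0],[0,0,-0.03,0,0,0],[0,0,-0.02,0,0,0],[0,0,0,0,0,0],[0,0,0,0,0,0]]]'
python3 st.py
```

```text
clock: 25.3
position: [0.6552, 0.2126, 0.2407]
tool_rot: [-0.502, -0.497, 0.503, 0.499]
force: [1.0, 1.5, -1.9]
opening: 0.169
clock: 25.8
position: [0.6104, -0.0079, 0.239]
tool_rot: [-0.503, -0.497, 0.503, 0.498]
force: [1.0, -0.3, -1.5]
opening: 0.166
clock: 26.3
position: [0.6117, -0.006, 0.1602]
tool_rot: [0.503, 0.497, -0.502, -0.498]
force: [0.2, -0.6, -0.3]
opening: 0.173
26.3 q [ 0.637  0.659 -1.031  1.725  0.63   1.129  0.98 ] tcp [ 0.6117 -0.006   0.1602] tip [ 0.4657 -0.0057  0.1792] F [ 0.21 -0.61 -0.25] y [ 0.   -0.01 -1.  ] z [-1.     0.001 -0.   ]
```

```bash
python3 -m handwheel '[[[0,-0.001,-0.02,0,0,0],[0,0,-0.018,0,0,0],[0,0,0,0,0,0],[0,0,0,0,0,0],[0,0,0,0,0,0]]]'
python3 st.py
python3 - <<'E'
from w import *
look('k',['gauge_collar','gauge_tip','gauge_grip','plate_top'],('wrist','scene','side'))
save('side','side_k2.png',(150,130,170,130),4.5)
save('scene','scene_k2.png',(210,110,120,100),6)
print(proj(cam('side'),[.4655,-.007,.141]),proj(cam('side'),[.465,-.007,.09]))
E
```

```text
clock: 26.8
position: [0.613, -0.0075, 0.1234]
tool_rot: [0.504, 0.498, -0.501, -0.498]
force: [0.3, 0.2, -2.3]
opening: 0.167
26.8 q [ 0.618  0.697 -0.998  1.755  0.674  1.071  0.949] tcp [ 0.613  -0.0075  0.1234] tip [ 0.467  -0.0069  0.142 ] F [ 0.35  0.21 -2.34] y [ 0.003 -0.01  -1.   ] z [-1.     0.003 -0.003]
wrist gauge_collar [260.3 152.3] 0.71
wrist gauge_grip [260.7 274.9] 0.7
scene gauge_collar [126.5 227.1] 0.69
scene gauge_collar [266.7 171.7] 0.63
scene gauge_collar [391.4 178.9] 0.56
scene gauge_tip [118.9 192.9] 0.82
scene gauge_tip [260.3 151.1] 0.65
scene gauge_tip [408.3 180.4] 0.54
scene gauge_grip [123.6 247.5] 0.85
scene gauge_grip [378.2 178.2] 0.76
scene gauge_grip [273.8 182.9] 0.46
scene plate_top [254.4 159.6] 0.78
side gauge_collar [347.1 375.2] 0.82
side gauge_collar [187.3 137.2] 0.71
side gauge_tip [192.9 126.6] 0.6
side gauge_tip [204.1 194.4] 0.56
side gauge_grip [380.2 360.7] 0.97
side gauge_grip [258.4 172. ] 0.92
side gauge_grip [181.6 144.8] 0.67
side plate_top [201.1 212. ] 0.56
[199.11805839 194.82734084] [201.08108727 211.57766979]
```

View pics/side_k2.png

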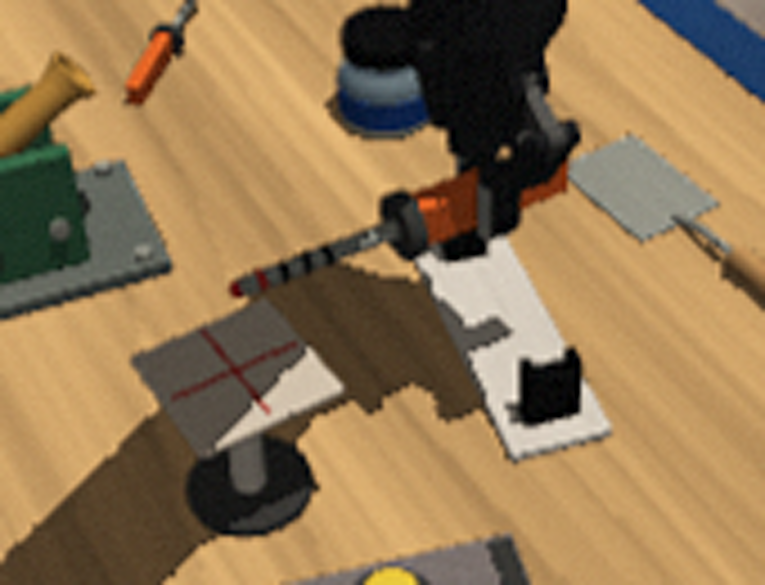

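View pics/scene_k2.png

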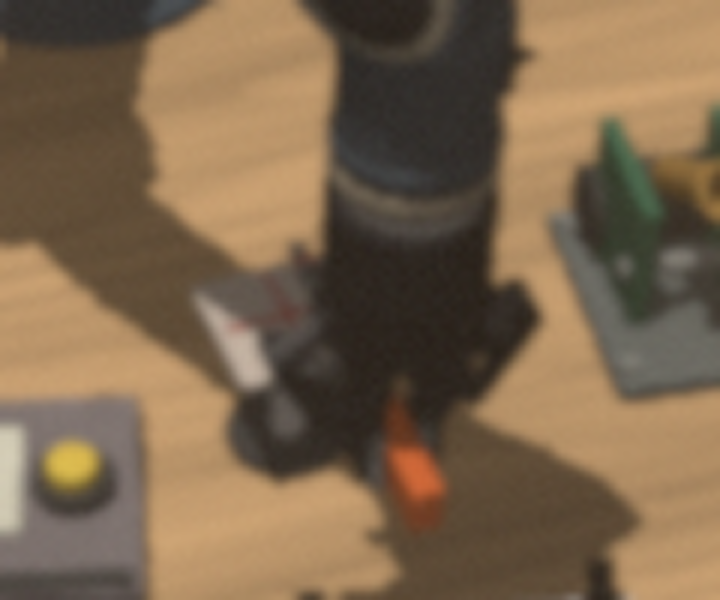

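View pics/wrist_k.png

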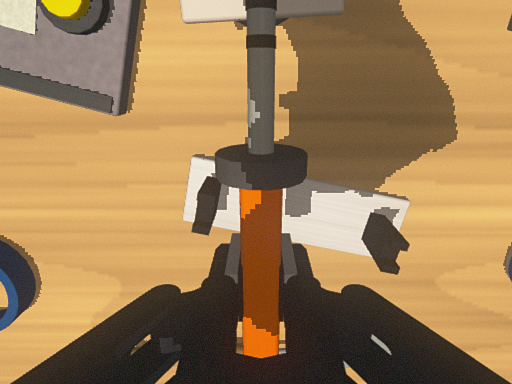

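```bash
python3 - <<'E'
from h import *
c=cam('side')
for d in (0,.091): print([proj(c,[.467+d,-.007,z]).round(1).tolist() for z in (.132,.142,.152)])
o=ctrl.get_obs();print(o['position'],np.abs(o['qd']).max(),o['opening'])
E
python3 -m handwheel '[[[0,0,0,0,0,0],[0,0,0,0,0,0]]]'; python3 st.py
```

```text
[[200.1, 197.6], [199.7, 194.2], [199.3, 190.8]]
[[236.5, 183.5], [236.4, 180.2], [236.2, 176.8]]
[ 0.612382   -0.00800345  0.12236713] 0.002156818572204227 0.16857106828386334
clock: 27.85
position: [0.6124, -0.008, 0.1224]
tool_rot: [0.503, 0.497, -0.501, -0.498]
force: [-0.3, 0.1, -1.4]
opening: 0.166
27.85 q [ 0.618  0.697 -0.997  1.756  0.674  1.071  0.948] tcp [ 0.6124 -0.008   0.1224] tip [ 0.4664 -0.0074  0.1412] F [-0.35  0.13 -1.45] y [ 0.001 -0.01  -1.   ] z [-1.     0.003 -0.001]
```

The observed tip (202.2,194.2) and collar (237,180) match a level rod at z ≈ 0.141 over the cross, and the arm is still. I hand in.

```bash
python3 -c "
from workcell import ctrl
print(ctrl.hand_in())"
```

```text
the job is handed in; nothing more can be done
None
```

The job is handed in after about 28 s on the clock, with the gauge still held over the reading plate. No verdict is reported, so what follows is from my own checks.

- **Pick-up:** I took the middle-sized gauge from its cradle.
- **Test points:** I pressed yellow, then blue, each to the bottom of its travel. The vertical force rose about 6.5 N on yellow and 10 N on blue, against about 3 N for full travel. Side pictures showed the tip on each button.
- **Tube:** I slid the rod in until the collar stopped. By the arm's own position it went 90.5 mm in and met about 8–9 N along the tube. The collar was flush with the rim in both pictures. I then pulled it straight out, to 58 mm past the mouth.
- **Presentation:** The tip is at (0.466, −0.007, 0.141), about 51 mm above the plate and within 2 mm sideways of its middle by arm position. The rod is level within 1°, and the arm was still. The bystanders' positions were not measured again at the end. I never touched or passed close to them, and the jar and spatula look in place in the last side picture.

**Disagreements:**
- The side camera's tip pixel was about 2 px off the arm's prediction, roughly 3.5 mm. That is well inside the 25 mm allowed.
- An early try at a 35° tilt over yellow brought joint 6 close to its limit, so I did both presses at about 27° instead.

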